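Clamp a glued picket planter in the crank press

TASK

Stand the little glued picket planter upright on the bed of the press, between the two jaws, centred across the bed with its long side along the bed, and let go of it. Then take the crank by its loose wooden sleeve and, turning it clockwise only by that sleeve, close the jaw on the planter until the jaw's sprung wooden pad is pressed about half-way in, never hard home. Let go of the crank with the planter clamped, and leave the other things on the table where they are.

Things in the scene. Friction and masses are not known exactly. Their poses are not given: they have to be found in the camera images.
- press: fixed bench press: grey steel bed along its y, 90 mm wide (x), top 30 mm above the table. Origin on the table under the bed's middle; x away from the robot, y to the robot's left, z up. Fixed jaw at the +y end, clamping face at y = +75 mm; moving jaw with sprung pad at the -y side; both 90 mm wide, 65 mm high above the bed. Grey crank console at y = -295 to -145 mm
- crank_hub (a point): point on the crank's axis where it leaves the console, at (0, -215, 125) mm in the press frame; axes as the press's. The crank's axis leans 35 degrees from vertical, towards the robot: outward direction (-sin 35, 0, cos 35) in the press frame
- sleeve: wooden grip sleeve of the crank, 24 mm diameter, 60 mm long, spinning freely on its pin. Origin at its centre; its z is the outward direction of the crank's axis (x, y spin). Its centre runs on a circle of 60 mm radius about that axis, 52 mm outward of point crank_hub. The crank arm lies 34 mm below its centre, a small steel cap reaches 37 mm above
- lamp_bar (a point): middle of the underside of the lamp bar that hangs over the far side of the crank, 335 mm above the table: 55 mm deep (x) by 200 mm long (y), on a 30 mm square post at x = +85, y = -260 mm of the press; axes as the press's. It blocks an upright tool there
- crank (a joint): crank angle (rad), growing clockwise as seen from the handle side, which closes the jaw 20 mm a turn. At 0 (and whole turns) the sleeve is on the far side (+x of the press, up the slope), at pi/2 on the press's -y side. Counts whole turns; starts between 2 and 8, can go to 32. Takes about 0.15 N m, stays where left
- jaw (a joint): travel of the moving jaw towards the fixed jaw (m) = crank angle x 0.020 / (2 pi). With the pad untouched its face is at y = -90 mm + travel in the press frame
- pad (a joint): how far the sprung wooden pad is pushed back towards the moving jaw (m): 0 untouched, 0.016 hard home against its stop; spring 800 N/m
- pad_face (a point): centre of the clamping face of the sprung pad (56 mm wide, 46 mm high), 64 mm above the table; axes as the press's
- planter_center (a point): centre, half-way up, of the glued picket planter: loose open wooden box, five pale pickets on each long side, 60 mm wide (its x), 120 mm long (its y), 70 mm high with the pickets' tips (solid to 60), walls 8 to 9 mm, about 0.25 kg; z up. It starts on the table to the left of the press
- hammer: bystander, claw hammer lying on the table
- pot_a: bystander, terracotta-coloured pot, 72 mm wide, 75 mm high
- pot_b: bystander, another such pot
- glue: bystander, white glue bottle, 48 mm wide, 130 mm high
- block: bystander, wooden block 90 x 40 x 20 mm
- slat: bystander, plywood slat 130 x 22 x 8 mm
- screwdriver: bystander, screwdriver lying on the table
- planter: the same planter; origin at the centre of its underside, 35 mm below its centre
There are look-alikes about, which are no part of the job. Of the things that look like the planter, take the one that is farthest from the robot's base at the start.

How it is judged (in metres and radians):
On the way, in this order (a step that is already met when the one before it is completed fails the run):
1. the planter stands upright on the bed between the jaws, square to them and wholly on the bed, let go (x of planter_center in the frame of press between -0.015 and 0.015 m and z of planter_center in the frame of press between 0.06 and 0.07 m and angle between the y axis of planter_center and the y axis of press, either way round below 0.12 rad and y of planter_center in the frame of press between -0.05 and 0.03 m and contact force between the fingers and planter below 0.1 N and value of joint pad below 0.003 m), for 0.2 s.
2. the pad is pressed onto the planter while the crank is held by its sleeve (contact force between the fingers and sleeve above 0.3 N and value of joint pad above 0.004 m), for 0.1 s.
At the end, for the whole second after the job is handed in: planter upright on the bed (height within 5 mm), within 15 mm of the bed's centre line and 0.12 rad of its direction, against the fixed jaw (its centre 8 to 22 mm to the +y side of the press origin); pad pressed in 4 to 12 mm of its 16; crank and planter at rest (x of planter_center in the frame of press between -0.015 and 0.015 m and z of planter_center in the frame of press between 0.06 and 0.07 m and angle between the y axis of planter_center and the y axis of press, either way round below 0.12 rad and y of planter_center in the frame of press between 0.008 and 0.022 m and value of joint pad between 0.004 and 0.012 m and velocity of joint crank between -0.05 and 0.05 rad/s and linear speed of planter below 0.01 m/s); the robot touches nothing.
It fails at once if the pad is driven hard home (over 14.5 mm) (value of joint pad above 0.0145 m).
It fails at once if the crank is turned (over 0.8 rad/s) without the fingers on its sleeve ((velocity of joint crank above 0.8 rad/s or velocity of joint crank below -0.8 rad/s) and contact force between the fingers and sleeve below 0.05 N).
It fails at once if one of the bystanders is moved by more than 40 mm (distance of any of hammer, pot_a, pot_b, glue, block, slat, screwdriver from where it was at the start of the episode above 0.04 m).
It also fails if it takes over 72 s, if anything falls off the work surface, if the arm or the gripper's body presses on something with over 40 N, if the wrist force passes 120 N, or if a joint passes its speed limit or range.

ROBOT

A 6-joint arm with a two-finger parallel gripper is mounted at the origin on the work surface. World frame = base frame: x ahead of the robot, y to its left, z up, the work surface at z = 0. Lengths are in m, angles in degrees, forces in N, time in s.
With the tool pointing down it reaches from about 0.25 to 0.725 m from the base axis. Payload 9.7 kg.
Tool frame: the origin (TCP) lies midway between the tips of the shut fingers; the grasp point (between the pads) lies 19 mm behind it (bot.grasp_offset is the distance from the TCP to the grasp point, in m); z points along the fingers, x is the direction in which the jaws open and shut, and the axes are right-handed (so a half turn about z gives the same grasp; the last joint's range is limited). The gripper opens to 85 mm and grips with 20 to 120 N. Pads are 22 mm wide; open, the fingers measure 114 mm over their backs; the gripper's body (76 mm by 85 mm) begins 54 mm behind the grasp point. The pads swing forward as they close: fully open they stand 13 mm farther back than shut.
Start: joints at [-70.245, 4.979, 10.078, 95.1, 0, 90], TCP at [0.186, -0.518, 0.231] pointing down, gripper open.
Joint ranges: [-179.16, 179.16], [-48.56, 103.87], [-65.8, 70.77], [-126.05, 130.52], [-82.76, 87.17], [-180, 180]. Speed limits (degrees/s): [127.2, 127.2, 147.25, 180, 180, 180].

INTERFACE

Orientations are given as [roll, pitch, yaw] about the fixed x, y, z axes, in that order (R = Rz(yaw) Ry(pitch) Rx(roll)).
In Python, from workcell import bot gives the robot as it stands.
- The arm moves only by the tool send_rows, never from a script. Its argument "targets" is a list of rows, each a list of 5 numbers: the closure, from 0 (fully open) to 1 (shut), then the shift along the world's x, y, z in mm, then the turn about the world's z in degrees. A call has 1 to 10 rows; each row is the pose to reach, as a shift and turn from the pose commanded when the call began; what a row does not reach only later rows make up. A row lasts 1/8 s, in which the tool goes at most 62.5 mm and 10.7 degrees, less where a joint would pass 70% of its speed; a pose out of reach is approached as far as the arm can. A call with a gripper value outside its range is refused whole. The fingers move at their own pace and stop on an object; "squeeze" is the grip in N (left out, the last holds). Time passes only in rows, so rows that repeat a pose let the fingers close. It gives the time, the measured TCP pose, the force and the opening at its end, in the units of the state.
- bot.get_obs(): the state, without advancing time (a new reading comes with each control period).
- bot.camera(name): name is "side" or "top" or "wrist"; returns a dict with "pixels" (480x640x3 uint8, red, green, blue), "intrinsics" (3x3 intrinsics, pixels), "view" (4x4, takes a point from world to camera coordinates); the wrist camera has in their place "mount" (4x4, takes a point from camera to tool coordinates, whose origin is the TCP and whose axes are the tool frame's). Camera axes: x right, y down, z forward; pixel columns grow to the right and rows downward; lengths in m; the calibration is good to about 2 mm. A picture is of the moment at which its call begins: read the wrist's pose just before it. There is no depth.
- bot.job_done(): hands the job in, once; it reports no verdict.
The state is a dict: "time": time; "q": joint angles; "qd": joint speeds; "joint_efforts": joint torques, N m; "ee_pos": TCP position; "tcp_rot": TCP orientation; "wrist_force": force on the tool from outside, world axes, zero at the start; "torque": the same for the moment, N m; "opening": finger opening in m.
Only numpy, scipy, OpenCV 4.12 (cv2) and the standard library are available. Lean on these libraries where they do the work, as an engineer would, in place of code of your own. Each camera call takes 0.05 s, during which the arm holds its last target.

## Working session

There is one attempt and no reset: what is moved stays moved. The work goes in short steps, Python scripts to look and compute and a tool call to move; the robot and the scene stay as the last step left them, time stands still between calls to the robot, and variables do not carry over. Pictures are saved under pics/ and viewed, and the job is handed in when it is done.

Besides the shell and the picture viewer there is one more tool, called after ">>>" in YAML: its name, and indented under it one key for each argument. send_rows: Moves the arm, as the interface text tells. Its arguments: {"type":"object","properties":{"targets":{"type":"array","items":{"type":"array","items":{"type":"number"}}},"squeeze":{"type":"number"}},"required":["targets"]}

```bash
ls; mkdir -p pics
python3 - <<'E'
from workcell import bot
import cv2,numpy as np
o=bot.get_obs();print(o)
for n in ["side","top","wrist"]:
    c=bot.camera(n);cv2.imwrite(f"pics/{n}0.png",c["pixels"][:,:,::-1])
    print(n,np.array(c["intrinsics"]).tolist(),np.round(c.get("view",c.get("mount")),4).tolist())
E
```

```text
pics
{'time': 0.0, 'q': array([-7.02423962e+01,  5.01031214e+00,  1.00328014e+01,  9.51005322e+01,
       -2.24442053e-03,  8.99998331e+01]), 'qd': array([-0.08995998,  0.05215033, -0.01929023, -0.03007173,  0.04545047,
       -0.00042667]), 'joint_efforts': array([-2.02136757e-04, -5.20393610e+01,  4.64799356e+01,  1.66670285e-02,
        1.72499158e-04, -1.44438616e-05]), 'ee_pos': array([ 0.18582864, -0.51739278,  0.23057584]), 'tcp_rot': array([ 1.79997756e+02,  7.80429492e-02, -7.02422293e+01]), 'wrist_force': array([-0.15449357,  0.14344875, -0.30941442]), 'torque': array([ 0.02449779, -0.01885331,  0.00539954]), 'opening': 0.08537012216554599}
side [[596.0134936911288, 0.0, 335.8215432217278], [0.0, 596.0134936911288, 244.16103360553174], [0.0, 0.0, 1.0]] [[-0.8967, -0.4423, 0.0174, 0.4871], [-0.2294, 0.4305, -0.8729, 0.31], [0.3786, -0.7867, -0.4875, 1.3541], [0.0, 0.0, 0.0, 1.0]]
top [[442.88464731881487, 0.0, 316.35137924488515], [0.0, 442.88464731881487, 232.5298476803461], [0.0, 0.0, 1.0]] [[-0.0083, -1.0, 0.0023, 0.0292], [-0.9954, 0.0081, -0.0958, 0.5609], [0.0958, -0.003, -0.9954, 1.1602], [0.0, 0.0, 0.0, 1.0]]
wrist [[344.1682572495039, 0.0, 320.3238693320444], [0.0, 344.1682572495039, 239.5165900921049], [0.0, 0.0, 1.0]] [[1.0, 0.001, 0.0, -0.001], [-0.001, 0.963, 0.2695, -0.068], [0.0002, -0.2695, 0.963, -0.1431], [0.0, 0.0, 0.0, 1.0]]
```

View pics/side0.png

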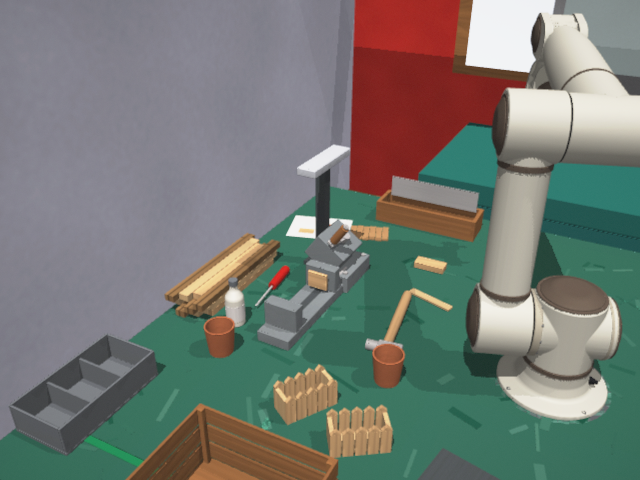

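View pics/top0.png

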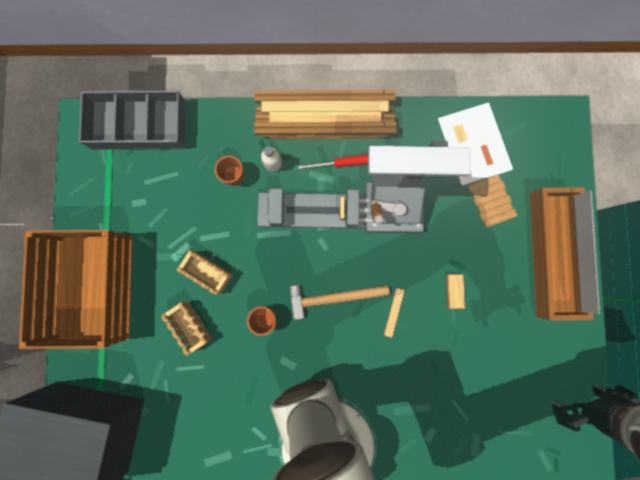

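View pics/wrist0.png

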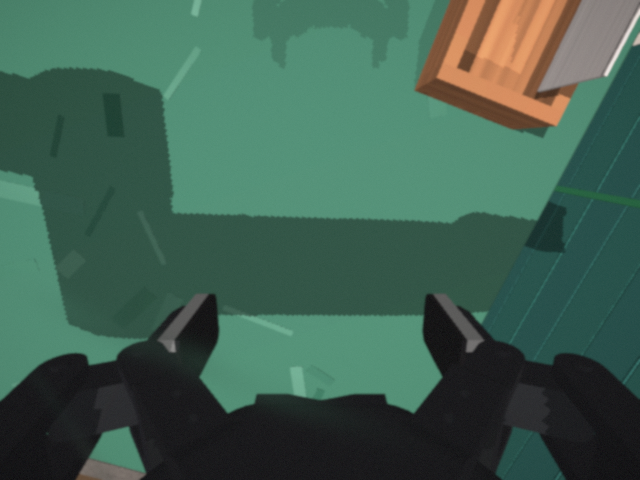

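```bash
cat > h.py <<'E'
from workcell import bot
import cv2,numpy as np
from scipy.spatial.transform import Rotation as R
def cam(n):
    o=bot.get_obs();c=bot.camera(n);K=np.array(c["intrinsics"])
    if n=="wrist":
        T=np.eye(4);T[:3,:3]=R.from_euler('xyz',o["tcp_rot"],degrees=True).as_matrix();T[:3,3]=o["ee_pos"]
        V=np.linalg.inv(T@np.array(c["mount"]))
    else: V=np.array(c["view"])
    return c["pixels"],K,V
def ray(K,V,uv):
    d=np.linalg.inv(K)@np.array([uv[0],uv[1],1.]);Rm=V[:3,:3];return -Rm.T@V[:3,3],Rm.T@d
def at_z(K,V,uv,z):
    c,d=ray(K,V,uv);return c+d*(z-c[2])/d[2]
def proj(K,V,P):
    P=np.atleast_2d(P);q=(V[:3,:3]@P.T).T+V[:3,3];q=(K@q.T).T;return q[:,:2]/q[:,2:]
def crop(px,x0,y0,x1,y1,f,name):
    im=cv2.resize(px[y0:y1,x0:x1],None,fx=f,fy=f,interpolation=cv2.INTER_CUBIC)
    cv2.imwrite("pics/"+name,im[:,:,::-1])
E
python3 - <<'E'
from h import *
px,K,V=cam("top");np.savez("top.npz",K=K,V=V)
crop(px,250,140,490,240,3,"t_press.png");crop(px,150,235,250,365,4,"t_pl.png")
px,K,V=cam("side");np.savez("side.npz",K=K,V=V)
crop(px,250,130,400,350,2.7,"s_press.png")
crop(px,260,355,410,465,4,"s_pl.png")
K,V=[np.load("top.npz")[k] for k in "KV"]
for uv in [(204,271),(186,327),(258,226),(262,192),(380,147)]: print(uv,at_z(K,V,uv,0.05))
E
```

```text
(204, 271) [0.4605632  0.31813361 0.05      ]
(186, 327) [0.31734349 0.36213798 0.05      ]
(258, 226) [0.57735737 0.17802813 0.05      ]
(262, 192) [0.66794444 0.16781735 0.05      ]
(380, 147) [ 0.78762704 -0.14775256  0.05      ]
```

View pics/t_press.png

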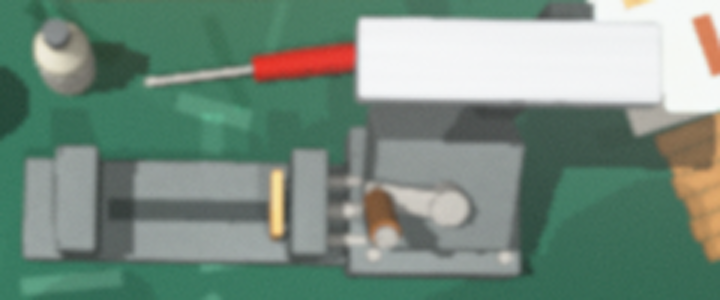

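View pics/t_pl.png

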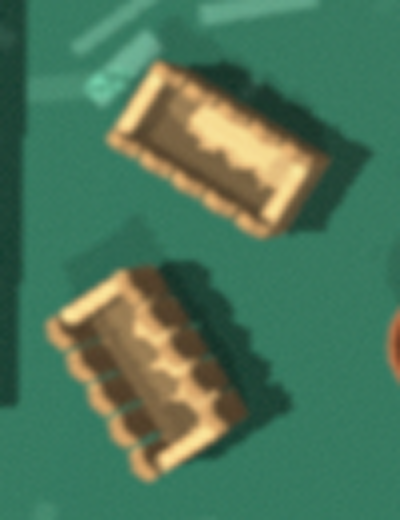

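View pics/s_press.png

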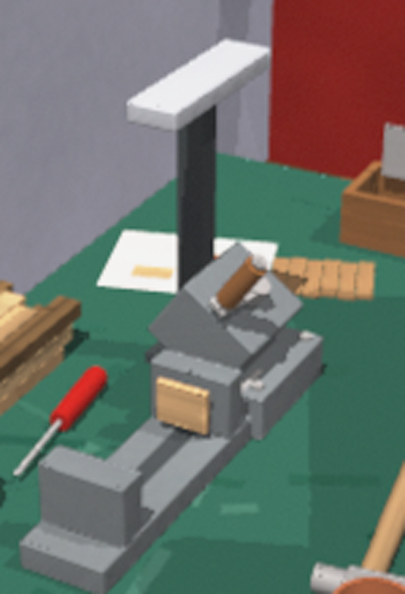

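View pics/s_pl.png

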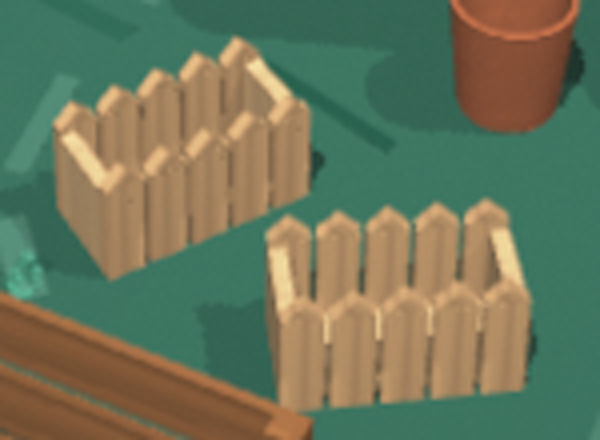

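The things that could pass for the planter are the box at top pixel (204,271) / side (305,393), world about (0.46, 0.32), and the box at top (186,327) / side (359,430), world about (0.32, 0.36). The flat slatted piece at top (492,200) is not a box. The first is farther from the base (0.56 m against 0.48 m), and the close crops show that it is an intact, upright box. I'll take that one.

I'll start with a transit towards the press, with a look on the way.

>>> send_rows:
  targets:
    - [0,30,50,20,10]
    - [0,60,110,40,20]
    - [0,90,170,60,30]
    - [0,120,230,80,40]
    - [0,150,290,110,50]
    - [0,180,350,140,60]
    - [0,200,410,160,70]
    - [0,220,460,180,70]
    - [0,220,460,180,70]

```text
time: 1.38
ee_pos: [0.4063, -0.0554, 0.4123]
tcp_rot: [180.0, -0.1, -0.2]
wrist_force: [-0.0, -0.8, -0.3]
opening: 0.0855
```

Run:
```python
from h import *
o=bot.get_obs();print(o["time"],o["ee_pos"],o["tcp_rot"],o["q"],o["qd"])
px,K,V=cam("wrist");np.savez("w1.npz",K=K,V=V,px=px);cv2.imwrite("pics/w1.png",px[:,:,::-1])
```

```text
1.375 [ 0.40632647 -0.05538479  0.4122567 ] [ 1.79997138e+02 -6.17071241e-02 -1.50619360e-01] [-7.76564304e+00 -5.30978040e+00  2.11217956e+01  1.16370034e+02
  5.34050504e-03  8.23849807e+01] [43.2097453  16.94902253 29.21322155 12.85885245 -0.18715464 43.07911561]
```

View pics/w1.png

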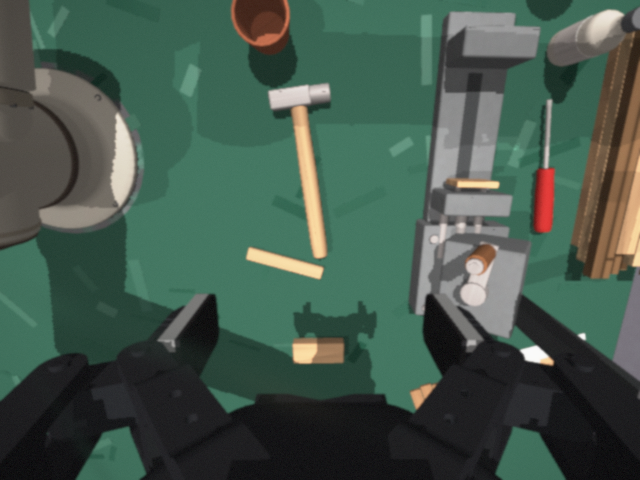

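>>> send_rows:
  targets:
    - [0,80,60,0,0]
    - [0,120,90,0,0]
    - [0,120,90,0,0]
    - [0,120,90,0,0]

```text
time: 1.92
ee_pos: [0.5271, 0.0334, 0.4096]
tcp_rot: [180.0, 0.2, -0.1]
wrist_force: [-1.8, 0.2, 0.6]
opening: 0.0851
```

Run:
```python
from h import *
o=bot.get_obs();print(o["time"],o["ee_pos"],o["tcp_rot"],o["q"],o["qd"])
px,K,V=cam("wrist");np.savez("w2.npz",K=K,V=V,px=px);cv2.imwrite("pics/w2.png",px[:,:,::-1])
crop(px,230,0,490,200,3,"w2a.png");crop(px,230,170,490,370,3,"w2b.png")
```

```text
1.925 [0.52708117 0.03337078 0.40964178] [ 1.79991352e+02  1.57117741e-01 -1.40699129e-01] [3.62179212e+00 1.14117614e+01 3.83410695e+01 1.17086655e+02
 1.68057943e-03 9.37624771e+01] [-1.69890892 -3.30754784 -1.61887893  0.7921056  -0.31353915 -0.78507476]
```

View pics/w2.png

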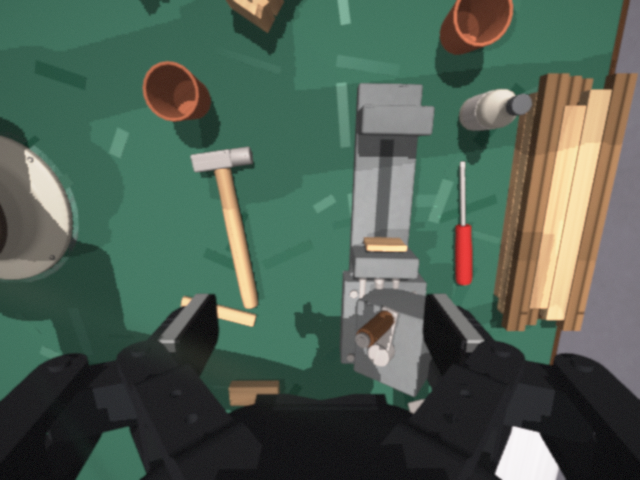

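View pics/w2a.png

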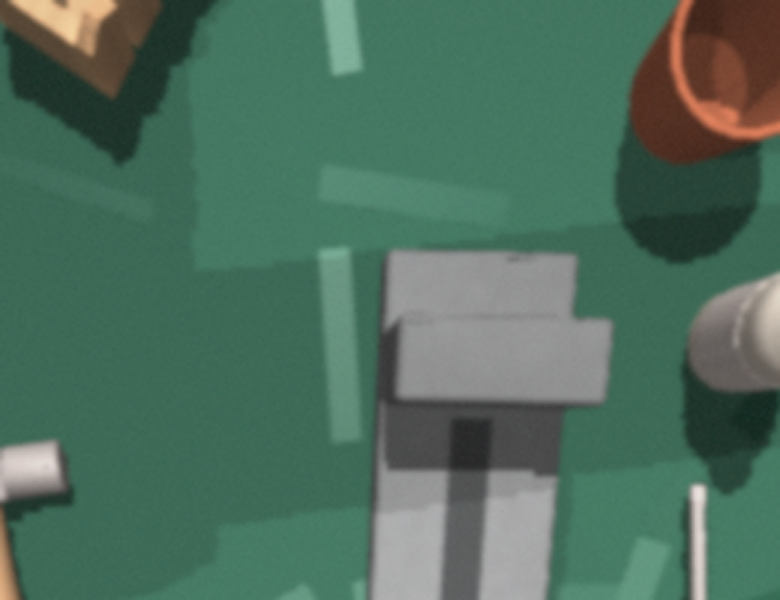

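View pics/w2b.png

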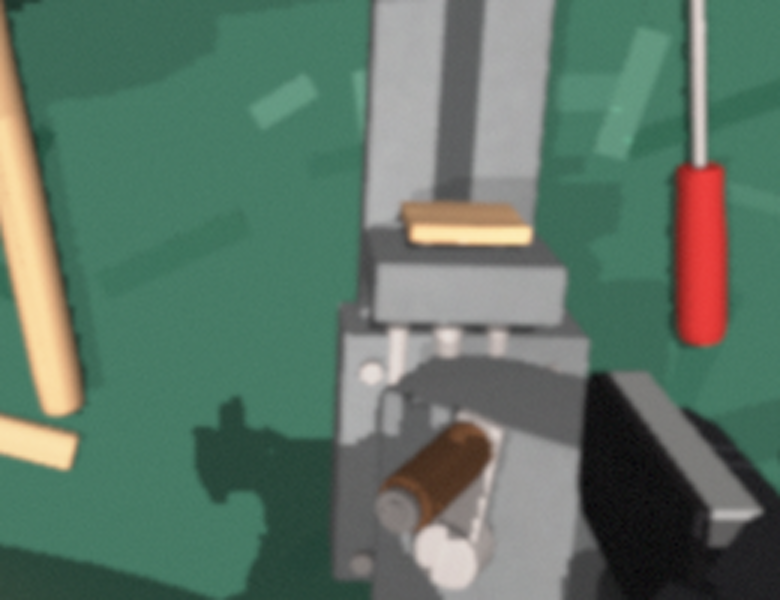

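```bash
cat > fit.py <<'E'
from h import *
from scipy.optimize import least_squares
W=np.load("w2.npz");T=np.load("top.npz")
def pts(p):
    X,Y,yaw,t,jf,jb=p
    L=[(W,[-.045,.075,.095],(362,134)),(W,[.045,.075,.095],(432,135)),
       (W,[-.045,jf,.095],(356,258.7)),(W,[.045,jf,.095],(418,259.3)),
       (W,[-.045,jb,.095],(355.3,277.3)),(W,[.045,jb,.095],(418,278.3)),
       (W,[-.028,-.09+t,.087],(366.7,244)),(W,[.028,-.09+t,.087],(406.7,245)),
       (T,[.045,.075,.095],(282.3,188.7)),(T,[-.045,.075,.095],(282.3,224.5)),
       (T,[.045,jf,.095],(347,190)),(T,[-.045,jf,.095],(347,225)),
       ]
    return L
def w(p,P):
    c,s=np.cos(p[2]),np.sin(p[2]);P=np.atleast_2d(P)
    return np.c_[p[0]+c*P[:,0]-s*P[:,1],p[1]+s*P[:,0]+c*P[:,1],P[:,2]]
def res(p):
    return np.concatenate([(proj(C["K"],C["V"],w(p,P))[0]-uv) for C,P,uv in pts(p)])
if __name__=="__main__":
    s=least_squares(res,[.62,.08,0,.02,-.09,-.12],loss="soft_l1")
    p=s.x;print(np.round(p,4),"yaw deg",np.degrees(p[2]));print(np.round(res(p).reshape(-1,2),1).tolist())
    np.save("press.npy",p)
    # angle est: project sleeve bottom/top ends for angles
    def slv(a,d):
        s35,c35=np.sin(np.radians(35)),np.cos(np.radians(35))
        n=np.array([-s35,0,c35]);e0=np.array([c35,0,s35]);e1=np.array([0,-1,0])
        return np.array([0,-.215,.125])+n*(.052+d)+.06*(np.cos(a)*e0+np.sin(a)*e1)
    th=p[3]*2*np.pi/.02;print("crank from travel",th,th%(2*np.pi))
    for a in np.arange(0,6.3,.3):
        print(round(a,1),np.round(proj(W["K"],W["V"],w(p,slv(a,.037)))[0],0),np.round(proj(W["K"],W["V"],w(p,slv(a,-.03)))[0],0))
    # lamp bar corners top
    for z in (.335,.35):
        for uv in [(358,17),(661,25),(658,105),(357,101)]:
            q=at_z(T["K"],T["V"],(250+uv[0]/3,140+uv[1]/3),z);d=q[:2]-p[:2];c,s_=np.cos(p[2]),np.sin(p[2])
            print(z,np.round([c*d[0]+s_*d[1],-s_*d[0]+c*d[1]],3))
E
python3 fit.py
```

```text
[ 0.6211  0.0378 -0.0192  0.0171 -0.0917 -0.1199] yaw deg -1.0982602605227505
[[-0.9, 0.1], [-0.1, 0.4], [-0.8, -0.3], [1.4, 0.3], [-0.9, -0.1], [-0.5, 0.0], [0.7, 0.2], [0.4, -0.1], [-0.5, -0.0], [-1.1, -0.8], [0.2, -0.6], [0.0, -0.5]]
crank from travel 5.372590004394331 5.372590004394331
0.0 [401. 404.] [421. 373.]
0.3 [397. 416.] [418. 384.]
0.6 [390. 424.] [411. 392.]
0.9 [379. 429.] [401. 396.]
1.2 [367. 428.] [390. 397.]
1.5 [355. 424.] [378. 394.]
1.8 [342. 417.] [367. 388.]
2.1 [332. 407.] [357. 380.]
2.4 [323. 395.] [349. 369.]
2.7 [317. 383.] [344. 358.]
3.0 [314. 370.] [341. 347.]
3.3 [314. 358.] [342. 336.]
3.6 [318. 348.] [345. 326.]
3.9 [325. 340.] [352. 319.]
4.2 [335. 336.] [361. 315.]
4.5 [347. 336.] [372. 314.]
4.8 [360. 340.] [385. 318.]
5.1 [373. 348.] [397. 324.]
5.4 [385. 360.] [408. 335.]
5.7 [394. 375.] [416. 347.]
6.0 [400. 390.] [421. 361.]
0.335 [ 0.088 -0.119]
0.335 [ 0.085 -0.323]
0.335 [ 0.03 -0.32]
0.335 [ 0.03  -0.118]
0.35 [ 0.084 -0.117]
0.35 [ 0.08  -0.318]
0.35 [ 0.027 -0.315]
0.35 [ 0.027 -0.117]
```

>>> send_rows:
  targets:
    - [0,-10,60,-20,-8]
    - [0,-25,120,-40,-16]
    - [0,-40,180,-80,-24]
    - [0,-60,240,-120,-33]
    - [0,-67,287,-160,-33]
    - [0,-67,287,-160,-33]
    - [0,-67,287,-160,-33]

```text
time: 2.85
ee_pos: [0.4582, 0.3191, 0.2509]
tcp_rot: [179.9, 0.0, -33.2]
wrist_force: [0.1, 0.6, 0.8]
opening: 0.0853
```

Run:
```python
from h import *
o=bot.get_obs();print(o["time"],o["ee_pos"],o["tcp_rot"],o["q"],o["qd"])
px,K,V=cam("wrist");np.savez("w3.npz",K=K,V=V,px=px);cv2.imwrite("pics/w3.png",px[:,:,::-1])
```

```text
2.85 [0.45821975 0.31907177 0.25088666] [ 1.79930289e+02  1.31306528e-02 -3.31721435e+01] [ 3.48577159e+01  6.71573364e+00  1.41551077e+01  9.75089348e+01
 -1.39033469e-02  1.58029860e+02] [-2.0016629  -0.92364836  2.53392426  1.4764407  -0.31844632 -0.94167987]
```

View pics/w3.png

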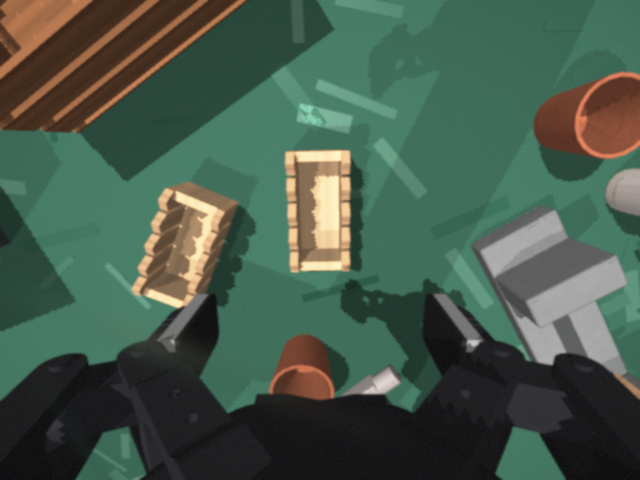

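Run:
```python
from h import *
d=np.load("w3.npz");K,V,px=d["K"],d["V"],d["px"]
crop(px,260,130,380,290,4.5,"w3c.png")
P=[at_z(K,V,uv,.06)[:2] for uv in [(286,152),(351,152),(351,271),(291,272)]]
P=np.array(P);print(P.round(4),P.mean(0),[np.linalg.norm(P[i]-P[i-1]).round(3) for i in range(4)])
v=(P[0]+P[1]-P[2]-P[3]);print("long axis deg",np.degrees(np.arctan2(v[1],v[0])))
```

```text
[[0.4634 0.388 ]
 [0.5146 0.3545]
 [0.4518 0.253 ]
 [0.3992 0.286 ]] [0.4572585  0.32039248] [np.float64(0.12), np.float64(0.061), np.float64(0.119), np.float64(0.062)]
long axis deg 58.0303787708399
```

View pics/w3c.png

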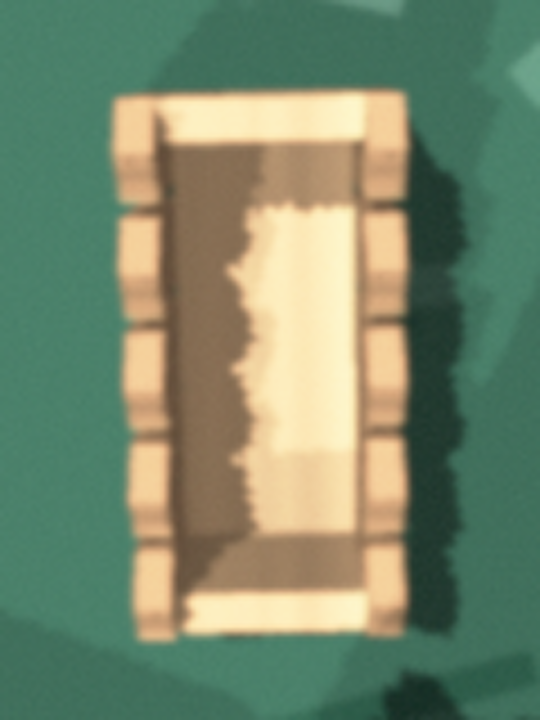

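>>> send_rows:
  targets:
    - [0,-1,1,-50,1]
    - [0,-1,1,-110,1]
    - [0,-1,1,-160,1]
    - [0,-1,1,-200,1]
    - [0,-1,1,-231,1]
    - [0,-1,1,-231,1]
    - [1,-1,1,-231,1]
    - [1,-1,1,-231,1]
    - [1,-1,1,-231,1]
    - [1,-1,1,-231,1]
  squeeze: 35

```text
time: 4.15
ee_pos: [0.4593, 0.3209, 0.0231]
tcp_rot: [-179.8, -0.1, -32.3]
wrist_force: [-0.3, -1.9, 6.3]
opening: 0.0595
```

>>> send_rows:
  targets:
    - [1,0,0,30,0]
    - [1,0,0,75,0]
    - [1,0,0,120,0]
    - [1,15,-25,140,5]
    - [1,40,-65,140,11]
    - [1,65,-110,140,18]
    - [1,95,-160,140,25]
    - [1,125,-210,140,31]
    - [1,150,-250,140,31]
    - [1,163,-274,140,31]

```text
time: 5.4
ee_pos: [0.622, 0.0439, 0.1611]
tcp_rot: [180.0, -0.1, -1.4]
wrist_force: [-0.2, -0.5, -3.4]
opening: 0.0594
```

>>> send_rows:
  targets:
    - [1,0,0,0,0]
    - [1,0,0,0,0]
    - [1,0,0,0,0]

```text
time: 5.78
ee_pos: [0.6206, 0.0473, 0.1608]
tcp_rot: [-180.0, -0.0, -1.2]
wrist_force: [0.0, 0.0, -3.2]
opening: 0.0596
```

Run:
```python
from h import *
o=bot.get_obs();print(o["time"],o["ee_pos"],o["tcp_rot"],o["q"],o["opening"])
px,K,V=cam("wrist");np.savez("w4.npz",K=K,V=V,px=px);cv2.imwrite("pics/w4.png",px[:,:,::-1])
```

```text
5.775 [0.62063653 0.04726259 0.16078857] [-1.79991373e+02 -2.64872439e-02 -1.17898907e+00] [4.35200954e+00 1.41463367e+01 1.26707252e+01 8.84971931e+01
 6.03380512e-03 9.55309980e+01] 0.05964775309174648
```

View pics/w4.png

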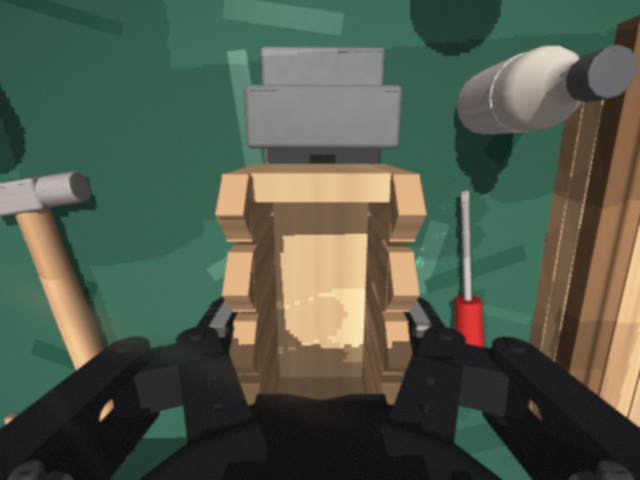

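Run:
```python
from h import *
from fit import w
p=np.load("press.npy")
d=np.load("w4.npz");K,V=d["K"],d["V"]
def pf(q):
    d=q[:2]-p[:2];c,s=np.cos(p[2]),np.sin(p[2]);return np.round([c*d[0]+s*d[1],-s*d[0]+c*d[1]],4)
for uv in [(247,147),(401,147),(247,87),(400,87)]: print("jaw",pf(at_z(K,V,uv,.095)))
for uv in [(253,173),(391,175)]: print("end wall",pf(at_z(K,V,uv,.1977)))
for uv in [(220,208),(426,206)]: print("picket1 corners",pf(at_z(K,V,uv,.1977)))
print("tcp",pf(bot.get_obs()["ee_pos"]))
```

```text
jaw [-0.0441  0.0765]
jaw [0.0462 0.0764]
jaw [-0.0422  0.109 ]
jaw [0.0436 0.1089]
end wall [-0.0216  0.0698]
end wall [0.0204 0.0692]
picket1 corners [-0.0324  0.059 ]
picket1 corners [0.0319 0.0596]
tcp [-0.0007  0.0094]
```

>>> send_rows:
  targets:
    - [1,0,0,-35,0]
    - [1,0,0,-75,0]
    - [1,0,0,-95,0]
    - [1,0,0,-103,0]
    - [1,0,0,-107,0]
    - [1,0,0,-107,0]
    - [0.6,0,0,-107,0]
    - [0,0,0,-107,0]
    - [0,0,0,-107,0]
    - [0,0,0,-107,0]

```text
time: 7.08
ee_pos: [0.6211, 0.0463, 0.0537]
tcp_rot: [-180.0, -0.0, -1.2]
wrist_force: [-0.0, 0.4, -0.2]
opening: 0.0855
```

>>> send_rows:
  targets:
    - [0,0,0,30,0]
    - [0,0,0,80,0]
    - [0,0,0,140,0]
    - [0,0,0,190,0]
    - [0,0,0,190,0]
    - [0,0,0,190,0]

```text
time: 7.82
ee_pos: [0.6209, 0.0464, 0.2427]
tcp_rot: [180.0, 0.0, -1.2]
wrist_force: [-0.9, 0.1, -0.3]
opening: 0.0854
```

Run:
```python
from h import *
o=bot.get_obs();print(o["time"],o["ee_pos"],o["tcp_rot"],o["q"],o["opening"])
px,K,V=cam("wrist");np.savez("w5.npz",K=K,V=V,px=px);cv2.imwrite("pics/w5.png",px[:,:,::-1])
px,K,V=cam("side");crop(px,250,130,400,350,2.7,"s5.png")
```

```text
7.825 [0.62093888 0.04635163 0.24273983] [ 1.79996741e+02  1.99005462e-02 -1.24545127e+00] [ 4.26968710e+00  1.57511266e+01  2.37244266e+01  9.79934216e+01
 -1.33097512e-03  9.55151380e+01] 0.08538416349890797
```

View pics/w5.png

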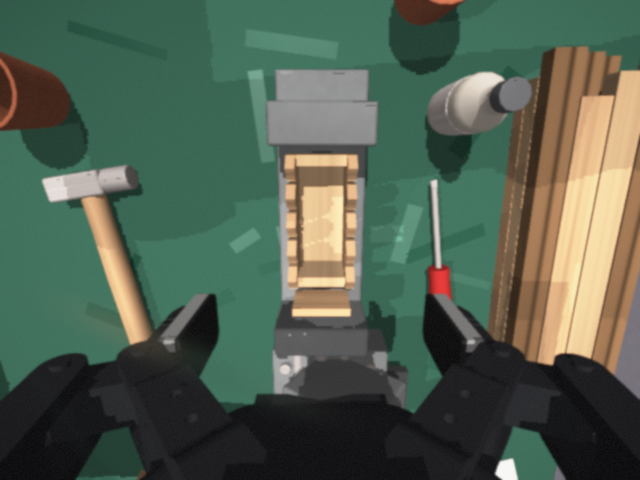

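View pics/s5.png

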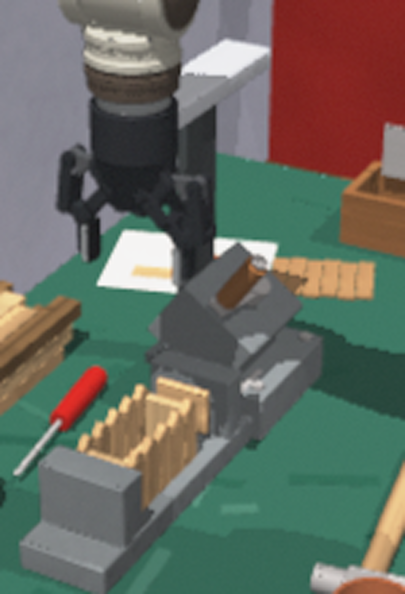

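Run:
```python
from h import *
px,K,V=cam("side");crop(px,220,0,420,260,2.3,"s6.png")
for P in [[.621,.046,.2427],[.621,.046,.3427],[.621,.046,.4427],[.671,.046,.4427],[.571,.046,.4427],[.671,.046,.4127]]:
    print(P,((proj(K,V,P)[0]-[220,0])*2.3).round())
px,K,V=cam("top");crop(px,220,100,520,320,2.6,"t6.png")
```

```text
[0.621, 0.046, 0.2427] [184. 538.]
[0.621, 0.046, 0.3427] [183. 451.]
[0.621, 0.046, 0.4427] [182. 357.]
[0.671, 0.046, 0.4427] [138. 349.]
[0.571, 0.046, 0.4427] [227. 366.]
[0.671, 0.046, 0.4127] [139. 377.]
```

View pics/s6.png

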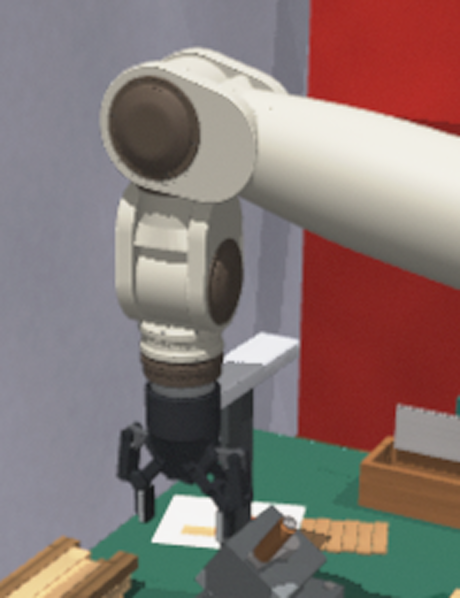

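View pics/t6.png

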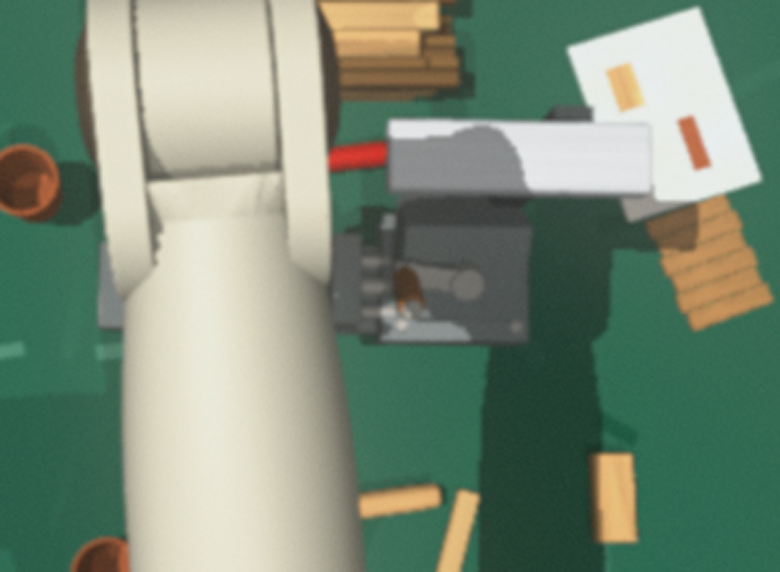

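```bash
cat > plan.py <<'E'
from fit import w
import numpy as np
p=np.load("press.npy")
s35,c35=np.sin(np.radians(35)),np.cos(np.radians(35))
n0=np.array([-s35,0,c35]);e0=np.array([c35,0,s35]);e1=np.array([0,-1,0])
def S(a,d=0): return np.array([0,-.215,.125])+n0*(.052+d)+.06*(np.cos(a)*e0+np.sin(a)*e1)
def phi(a): # a unwrapped within one turn, 4.8..7.8
    return np.interp(a,[4.87,5.8,6.9,7.75],[30,0,0,-35])
def push(a,back=0,dz=0,f=None):
    f=phi(a) if f is None else f
    r=np.radians(f);n=np.array([np.sin(r),-np.cos(r),0]);u=np.array([np.cos(r),np.sin(r),0])
    P=S(a)-(.023+back)*n-.05*u+[0,0,-.025+dz]
    return np.r_[w(p,P)[0]*1000,f+np.degrees(p[2])]
def grip(a,up=0,ox=0,dz=0): # yaw 90, grasp point at sleeve axial up, shifted ox in x
    P=S(a,up)+[ox,0,-.019+dz]
    return np.r_[w(p,P)[0]*1000,90+np.degrees(p[2])]
def rows(targets,cmd):
    for t in targets: print(np.round(np.asarray(t)-cmd,1).tolist())
E
python3 - <<'E'
from plan import *
cmd=np.array([621,46,243,-1.245])
print("above",);rows([push(4.87,.006,.06),push(4.87,.006),push(4.87,0)],cmd)
E
```

```text
above
[-82.8, -162.3, -35.0, 30.1]
[-82.8, -162.3, -95.0, 30.1]
[-79.9, -167.5, -95.0, 30.1]
```

>>> send_rows:
  targets:
    - [0,-40,-20,0,8]
    - [0,-70,-60,0,16]
    - [0,-83,-110,0,24]
    - [0,-83,-150,-10,30]
    - [0,-83,-162,-35,30]
    - [0,-83,-162,-35,30]
    - [0,-83,-162,-35,30]

```text
time: 8.9
ee_pos: [0.5379, -0.1151, 0.2088]
tcp_rot: [-180.0, -0.0, 28.8]
wrist_force: [0.6, -0.6, 0.8]
opening: 0.0856
```

Run:
```python
from h import *
from plan import *
o=bot.get_obs();print(o["time"],o["ee_pos"],o["tcp_rot"],o["wrist_force"])
px,K,V=cam("wrist");np.savez("w7.npz",K=K,V=V,px=px);cv2.imwrite("pics/w7.png",px[:,:,::-1])
for a in (4.7,4.8,4.9,5.0): print(a,proj(K,V,w(p,S(a,.037))).round(),proj(K,V,w(p,S(a,-.03))).round())
px,K,V=cam("side");crop(px,250,30,400,250,2.7,"s7.png")
```

```text
8.9 [ 0.53786175 -0.11507997  0.20875312] [-1.79988263e+02 -1.32913054e-03  2.87664186e+01] [ 0.56285812 -0.59747073  0.82284404]
4.7 [[370. 319.]] [[407. 304.]]
4.8 [[379. 327.]] [[414. 310.]]
4.9 [[388. 336.]] [[421. 317.]]
5.0 [[396. 347.]] [[428. 325.]]
```

View pics/w7.png

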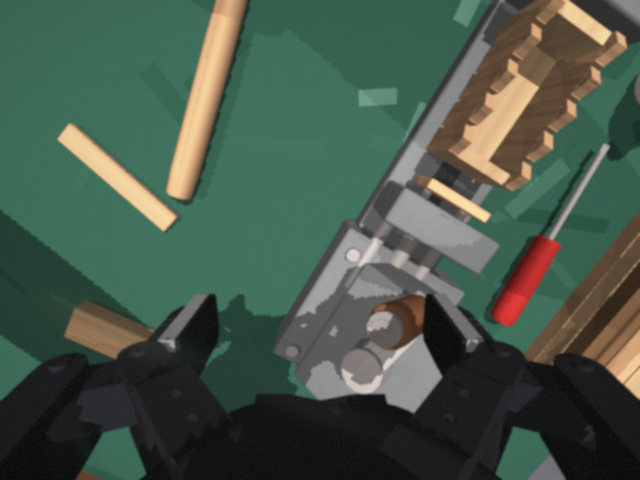

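View pics/s7.png

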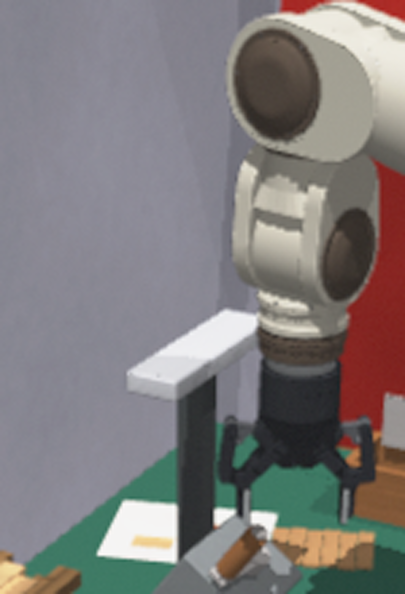

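Run:
```python
from h import *
from plan import *
d=np.load("w7.npz");K,V=d["K"],d["V"]
o=bot.get_obs();Rm=R.from_euler('xyz',o["tcp_rot"],degrees=True).as_matrix()
for q in [(.0425,-.011,-.013),(.0425,.011,-.013),(.057,-.011,-.013),(.057,.011,-.013)]:
    print(q,proj(K,V,Rm@np.array(q)+o["ee_pos"]).round())
px=d["px"];crop(px,340,250,560,400,3.6,"w7c.png")
```

```text
(0.0425, -0.011, -0.013) [[425. 291.]]
(0.0425, 0.011, -0.013) [[421. 339.]]
(0.057, -0.011, -0.013) [[461. 291.]]
(0.057, 0.011, -0.013) [[455. 339.]]
```

View pics/w7c.png

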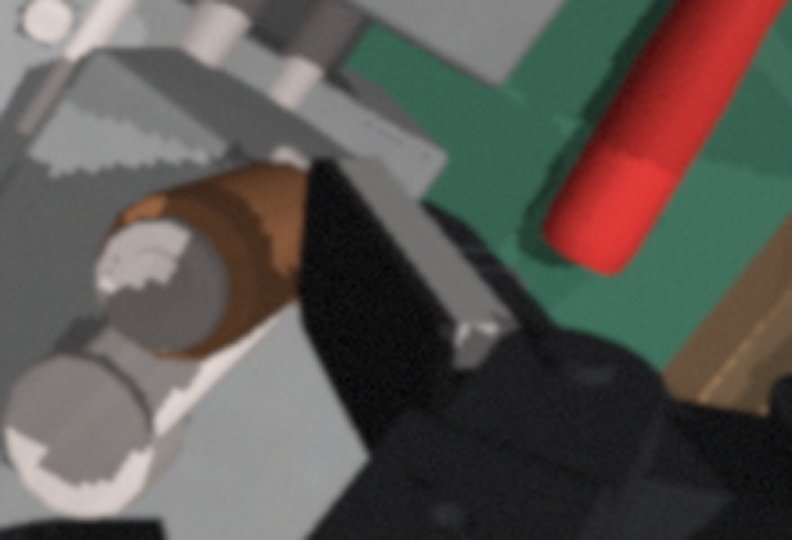

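```bash
sed -i 's/(.023+back)/(.021+back)/; s/-.05\*u/-.046*u/' plan.py
python3 - <<'E'
from plan import *
cmd=np.array([538,-116,208,28.755])
rows([push(4.85,.008),push(4.85,.003)]+[push(4.85+.03*i) for i in range(1,3)]+[push(4.95+.06*i) for i in range(1,7)],cmd)
E
```

```text
[2.8, 1.9, -60.7, 0.1]
[5.2, -2.5, -60.7, 0.1]
[8.1, -5.2, -59.7, -0.2]
[9.5, -4.7, -58.6, -1.1]
[14.1, -3.4, -55.3, -4.4]
[16.9, -2.9, -53.4, -6.3]
[19.7, -2.6, -51.4, -8.2]
[22.5, -2.5, -49.6, -10.2]
[25.3, -2.6, -47.8, -12.1]
[28.0, -2.9, -46.0, -14.0]
```

>>> send_rows:
  targets:
    - [0,2,2,-20,0]
    - [0,3,2,-42,0]
    - [0,3,2,-61,0]
    - [0,3,2,-61,0]
    - [0,5,-2,-61,0]
    - [0,8,-5,-60,0]
    - [0,9.5,-5,-59,-1]
    - [0,12,-4,-57,-3]
    - [0,14,-3.5,-55,-4.5]

```text
time: 10.12
ee_pos: [0.5526, -0.1173, 0.1554]
tcp_rot: [-179.9, -0.2, 24.3]
wrist_force: [-1.9, 9.7, 4.0]
opening: 0.0854
```

```bash
cat > look.py <<'E'
from h import *
from plan import *
import sys
tag=sys.argv[1]
o=bot.get_obs();print(o["time"],o["ee_pos"].round(4),o["tcp_rot"].round(1),o["wrist_force"].round(1),o["q"].round(0))
px,K,V=cam("wrist");cv2.imwrite(f"pics/w{tag}.png",px[:,:,::-1])
for a in map(float,sys.argv[2:]): print(a,proj(K,V,w(p,S(a,.037))).round().tolist(),proj(K,V,w(p,S(a,-.03))).round().tolist())
px,K,V=cam("top");crop(px,330,120,450,240,4,f"t{tag}.png")
for a in map(float,sys.argv[2:]): print(a,((proj(K,V,w(p,S(a,.037)))-[330,120])*4).round().tolist(),((proj(K,V,w(p,S(a,-.03)))-[330,120])*4).round().tolist())
px,K,V=cam("side");crop(px,280,100,400,280,3.3,f"s{tag}.png")
for a in map(float,sys.argv[2:]): print(a,((proj(K,V,w(p,S(a,.037)))-[280,100])*3.3).round().tolist(),((proj(K,V,w(p,S(a,-.03)))-[280,100])*3.3).round().tolist())
E
python3 look.py 8 4.8 4.9 5.0 5.1
```

```text
10.125 [ 0.5526 -0.1173  0.1554] [-179.9   -0.2   24.3] [-1.9  9.7  4. ] [-12.   6.   3.  87.   0.  54.]
4.8 [[373.0, 381.0]] [[425.0, 336.0]]
4.9 [[387.0, 395.0]] [[434.0, 345.0]]
5.0 [[400.0, 412.0]] [[444.0, 355.0]]
5.1 [[412.0, 429.0]] [[452.0, 366.0]]
4.8 [[192.0, 401.0]] [[179.0, 349.0]]
4.9 [[194.0, 392.0]] [[181.0, 340.0]]
5.0 [[198.0, 383.0]] [[184.0, 332.0]]
5.1 [[202.0, 374.0]] [[188.0, 323.0]]
4.8 [[222.0, 417.0]] [[178.0, 466.0]]
4.9 [[217.0, 412.0]] [[173.0, 461.0]]
5.0 [[212.0, 406.0]] [[169.0, 455.0]]
5.1 [[208.0, 400.0]] [[165.0, 449.0]]
```

View pics/w8.png

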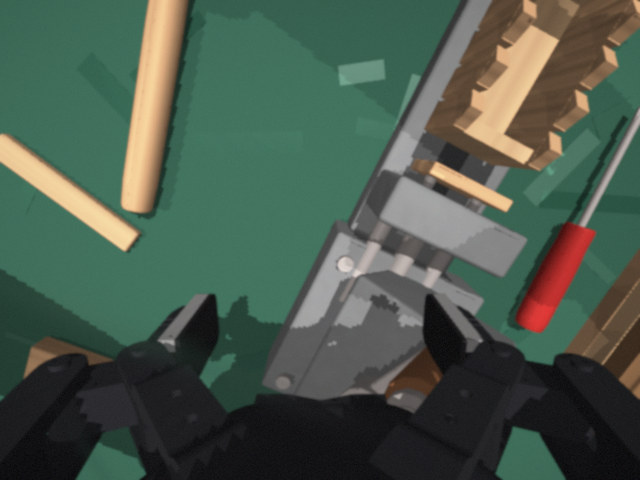

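View pics/s8.png

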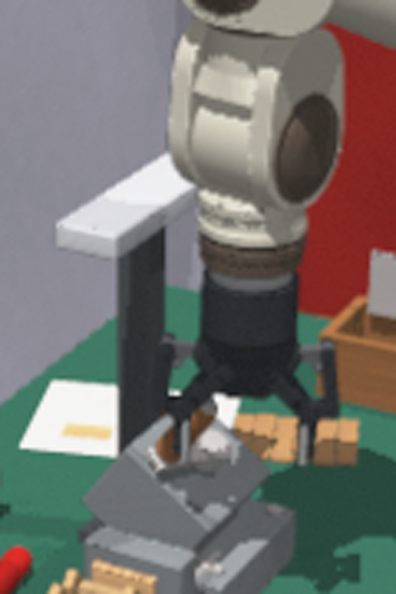

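Run:
```python
from plan import *
cmd=np.array([552,-119.5,153,24.255])
rows([push(4.98+.07*i) for i in range(1,11)],cmd)
```

```text
[2.0, 0.5, 1.0, -1.2]
[5.3, 0.9, 3.2, -3.4]
[8.5, 1.0, 5.4, -5.7]
[11.7, 0.9, 7.5, -7.9]
[14.9, 0.5, 9.5, -10.2]
[17.9, -0.2, 11.4, -12.5]
[20.9, -1.1, 13.2, -14.7]
[23.9, -2.2, 14.9, -17.0]
[26.7, -3.5, 16.5, -19.2]
[29.3, -5.1, 17.9, -21.5]
```

>>> send_rows:
  targets:
    - [0,2,0,1,-1]
    - [0,5,0.5,3,-3.5]
    - [0,8.5,0.5,5.5,-5.5]
    - [0,11.5,0.5,7.5,-8]
    - [0,15,0,9.5,-10]
    - [0,18,-0.5,11.5,-12.5]

```text
time: 11.02
ee_pos: [0.5704, -0.1192, 0.1665]
tcp_rot: [-180.0, -0.1, 11.7]
wrist_force: [-2.1, 5.0, 2.4]
opening: 0.0854
```

```bash
python3 look.py 9 5.1 5.2 5.3 5.4 5.5
```

```text
11.025 [ 0.5704 -0.1192  0.1665] [-1.80e+02 -1.00e-01  1.17e+01] [-2.1  5.   2.4] [-12.   9.   7.  88.   0.  66.]
5.1 [[365.0, 373.0]] [[426.0, 317.0]]
5.2 [[377.0, 389.0]] [[435.0, 326.0]]
5.3 [[388.0, 405.0]] [[443.0, 337.0]]
5.4 [[399.0, 423.0]] [[451.0, 348.0]]
5.5 [[408.0, 442.0]] [[457.0, 360.0]]
5.1 [[202.0, 374.0]] [[188.0, 323.0]]
5.2 [[207.0, 366.0]] [[193.0, 315.0]]
5.3 [[213.0, 357.0]] [[199.0, 307.0]]
5.4 [[220.0, 350.0]] [[206.0, 300.0]]
5.5 [[228.0, 343.0]] [[213.0, 293.0]]
5.1 [[208.0, 400.0]] [[165.0, 449.0]]
5.2 [[205.0, 394.0]] [[162.0, 443.0]]
5.3 [[202.0, 388.0]] [[159.0, 437.0]]
5.4 [[200.0, 382.0]] [[157.0, 432.0]]
5.5 [[198.0, 376.0]] [[155.0, 426.0]]
```

View pics/s9.png

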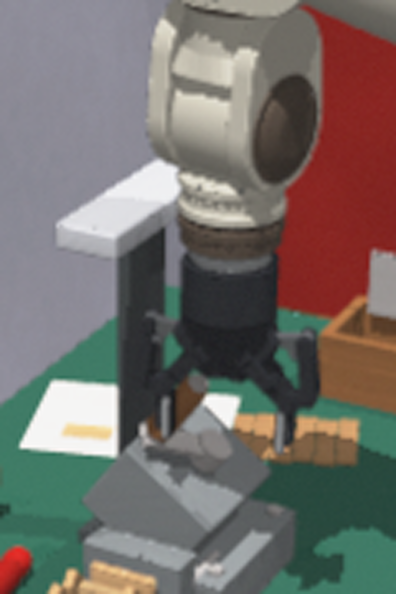

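View pics/w9.png

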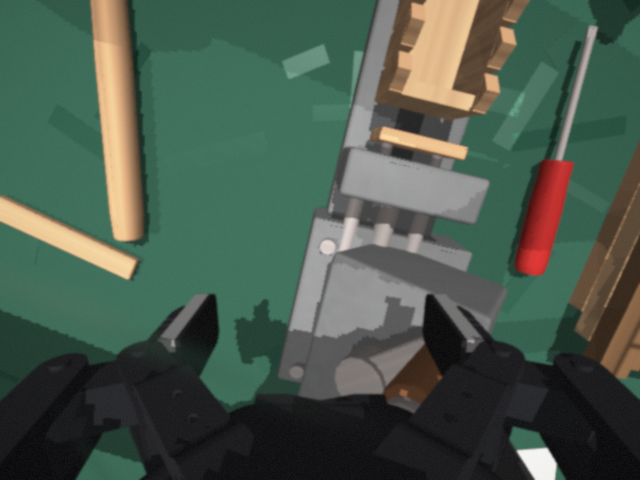

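Run:
```python
from plan import *
cmd=np.array([570,-120,164.5,11.755])
rows([push(5.40+.075*i) for i in range(1,11)],cmd)
cmd=push(6.15);print(cmd.round(1))
```

```text
[3.2, -0.6, 1.9, -2.4]
[6.3, -1.9, 3.7, -4.8]
[9.2, -3.3, 5.3, -7.2]
[12.1, -5.1, 6.8, -9.6]
[14.8, -7.0, 8.2, -12.0]
[16.7, -10.4, 9.3, -12.9]
[18.0, -14.6, 10.3, -12.9]
[19.1, -18.9, 11.1, -12.9]
[19.9, -23.2, 11.8, -12.9]
[20.5, -27.7, 12.2, -12.9]
[ 590.5 -147.7  176.7   -1.1]
```

>>> send_rows:
  targets:
    - [0,3,-0.5,2,-2.5]
    - [0,6,-2,4,-5]
    - [0,9,-3.5,5.5,-7]
    - [0,12,-5,7,-9.5]
    - [0,15,-7,8,-12]
    - [0,16.5,-10.5,9.5,-13]
    - [0,18,-14.5,10.5,-13]
    - [0,19,-19,11,-13]
    - [0,20,-23,12,-13]
    - [0,20.5,-27.5,12,-13]

```text
time: 12.42
ee_pos: [0.5904, -0.1475, 0.1769]
tcp_rot: [180.0, -0.0, -1.2]
wrist_force: [-1.1, 2.4, 2.4]
opening: 0.0857
```

```bash
python3 look.py 10 5.9 6.0 6.1 6.2 6.3;python3 - <<'E'
from plan import *
cmd=np.array([590.5,-147.5,176.5,-1.245])
rows([push(6.15+.075*i) for i in range(1,11)],cmd)
E
```

```text
12.425 [ 0.5904 -0.1475  0.1769] [180.   -0.   -1.2] [-1.1  2.4  2.4] [-14.  12.  12.  90.  -0.  77.]
5.9 [[391.0, 396.0]] [[451.0, 312.0]]
6.0 [[396.0, 413.0]] [[454.0, 324.0]]
6.1 [[399.0, 431.0]] [[455.0, 336.0]]
6.2 [[400.0, 447.0]] [[456.0, 348.0]]
6.3 [[400.0, 462.0]] [[455.0, 359.0]]
5.9 [[266.0, 322.0]] [[249.0, 274.0]]
6.0 [[276.0, 319.0]] [[259.0, 271.0]]
6.1 [[287.0, 317.0]] [[269.0, 269.0]]
6.2 [[298.0, 316.0]] [[279.0, 267.0]]
6.3 [[309.0, 316.0]] [[289.0, 267.0]]
5.9 [[197.0, 355.0]] [[155.0, 405.0]]
6.0 [[199.0, 351.0]] [[157.0, 401.0]]
6.1 [[201.0, 347.0]] [[159.0, 397.0]]
6.2 [[204.0, 344.0]] [[161.0, 393.0]]
6.3 [[207.0, 341.0]] [[164.0, 390.0]]
[0.2, -4.7, 0.5, 0.1]
[0.2, -9.2, 0.5, 0.1]
[-0.1, -13.6, 0.4, 0.1]
[-0.6, -18.1, 0.0, 0.1]
[-1.5, -22.5, -0.5, 0.1]
[-2.6, -26.8, -1.2, 0.1]
[-3.9, -31.0, -2.1, 0.1]
[-5.5, -35.0, -3.2, 0.1]
[-7.4, -39.0, -4.4, 0.1]
[-9.5, -42.7, -5.8, 0.1]
```

View pics/s10.png

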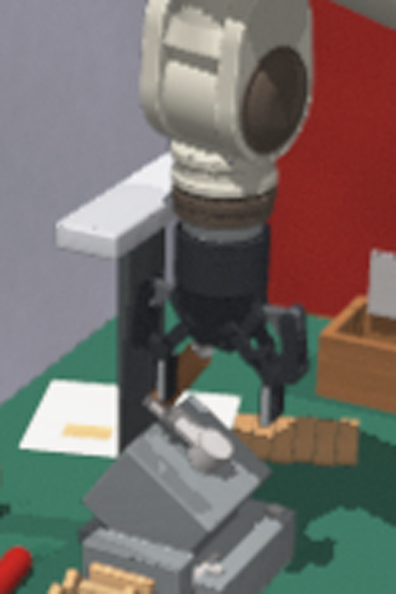

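View pics/w10.png

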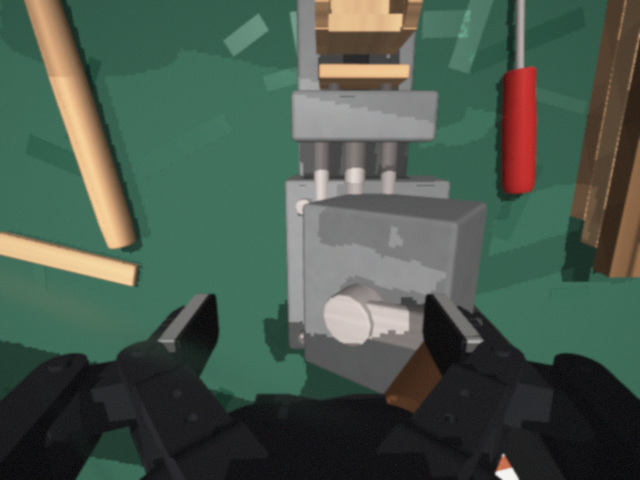

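>>> send_rows:
  targets:
    - [0,0,-4.5,0.5,0]
    - [0,0,-9,0.5,0]
    - [0,0,-13.5,0.5,0]
    - [0,-0.5,-18,0,0]
    - [0,-1.5,-22.5,-0.5,0]
    - [0,-2.5,-27,-1,0]
    - [0,-4,-31,-2,0]
    - [0,-5.5,-35,-3,0]
    - [0,-7.5,-39,-4.5,0]
    - [0,-9.5,-42.5,-6,0]

```text
time: 13.82
ee_pos: [0.5807, -0.1899, 0.1708]
tcp_rot: [180.0, 0.0, -1.2]
wrist_force: [-0.0, 3.2, -0.9]
opening: 0.0857
```

```bash
python3 look.py 11 6.7 6.8 6.9 7.0 7.1;python3 - <<'E'
from plan import *
cmd=np.array([581,-190,170.5,-1.245])
rows([push(6.9+.075*i) for i in range(1,13)],cmd)
E
```

```text
13.825 [ 0.5807 -0.1899  0.1708] [180.    0.   -1.2] [-0.   3.2 -0.9] [-18.  13.  12.  89.  -0.  73.]
6.7 [[422.0, 421.0]] [[473.0, 327.0]]
6.8 [[412.0, 431.0]] [[465.0, 335.0]]
6.9 [[401.0, 439.0]] [[457.0, 343.0]]
7.0 [[389.0, 446.0]] [[448.0, 349.0]]
7.1 [[377.0, 450.0]] [[438.0, 354.0]]
6.7 [[349.0, 324.0]] [[327.0, 276.0]]
6.8 [[358.0, 329.0]] [[336.0, 280.0]]
6.9 [[367.0, 334.0]] [[344.0, 285.0]]
7.0 [[374.0, 340.0]] [[351.0, 291.0]]
7.1 [[381.0, 347.0]] [[357.0, 297.0]]
6.7 [[224.0, 335.0]] [[182.0, 384.0]]
6.8 [[229.0, 335.0]] [[187.0, 384.0]]
6.9 [[234.0, 335.0]] [[192.0, 384.0]]
7.0 [[240.0, 336.0]] [[198.0, 385.0]]
7.1 [[246.0, 338.0]] [[203.0, 386.0]]
[-1.0, -1.3, -1.4, -2.9]
[-2.2, -2.2, -3.1, -6.0]
[-3.4, -3.0, -5.0, -9.1]
[-4.7, -3.6, -7.0, -12.2]
[-6.0, -4.1, -9.1, -15.3]
[-7.4, -4.3, -11.3, -18.4]
[-8.7, -4.4, -13.6, -21.5]
[-10.1, -4.3, -16.0, -24.6]
[-11.5, -3.9, -18.4, -27.6]
[-12.9, -3.3, -20.9, -30.7]
[-14.2, -2.6, -23.5, -33.8]
[-17.1, -2.5, -26.0, -34.9]
```

View pics/s11.png

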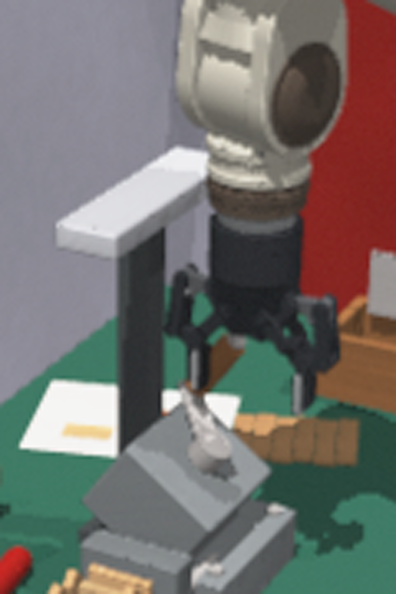

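View pics/w11.png

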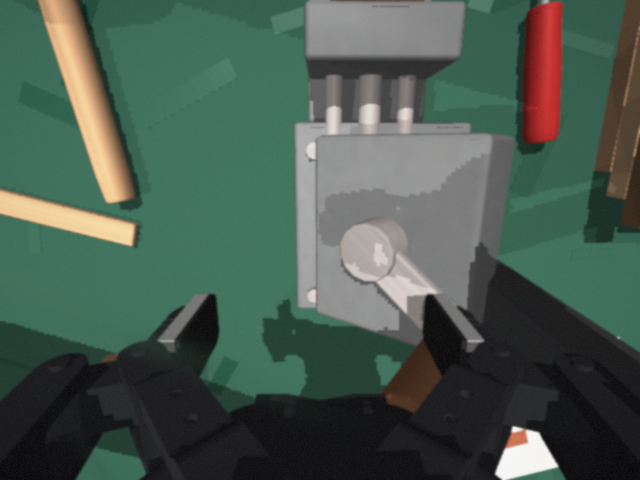

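>>> send_rows:
  targets:
    - [0,-1,-1.5,-1.5,-3]
    - [0,-2,-2.5,-3,-6]
    - [0,-3.5,-3,-5,-9]
    - [0,-4.5,-3.5,-7,-12]
    - [0,-6,-4,-9,-15]
    - [0,-7.5,-4.5,-11.5,-18.5]
    - [0,-8.5,-4.5,-13.5,-21.5]
    - [0,-10,-4.5,-16,-24.5]
    - [0,-11.5,-4,-18.5,-27.5]
    - [0,-13,-3.5,-21,-30.5]

```text
time: 15.22
ee_pos: [0.5682, -0.193, 0.1505]
tcp_rot: [-180.0, -0.1, -31.8]
wrist_force: [0.3, 3.5, 2.3]
opening: 0.0856
```

```bash
python3 look.py 12 7.4 7.5 7.6 7.7 7.8;python3 - <<'E'
from plan import *
cmd=np.array([568,-193.5,149.5,-31.745])
rows([push(7.65+.05*i,f=-35) for i in range(1,6)],cmd)
E
```

```text
15.225 [ 0.5682 -0.193   0.1505] [-1.80e+02 -1.00e-01 -3.18e+01] [0.3 3.5 2.3] [-19.  11.   8.  87.   0. 103.]
7.4 [[442.0, 461.0]] [[479.0, 313.0]]
7.5 [[429.0, 463.0]] [[469.0, 319.0]]
7.6 [[415.0, 464.0]] [[458.0, 323.0]]
7.7 [[401.0, 463.0]] [[447.0, 326.0]]
7.8 [[387.0, 461.0]] [[436.0, 328.0]]
7.4 [[395.0, 370.0]] [[371.0, 320.0]]
7.5 [[398.0, 379.0]] [[374.0, 328.0]]
7.6 [[400.0, 388.0]] [[376.0, 337.0]]
7.7 [[401.0, 397.0]] [[376.0, 346.0]]
7.8 [[400.0, 406.0]] [[376.0, 354.0]]
7.4 [[264.0, 345.0]] [[221.0, 393.0]]
7.5 [[270.0, 349.0]] [[227.0, 397.0]]
7.6 [[275.0, 353.0]] [[233.0, 401.0]]
7.7 [[281.0, 357.0]] [[238.0, 405.0]]
7.8 [[287.0, 362.0]] [[243.0, 409.0]]
[0.8, 1.6, -1.6, -4.4]
[-1.7, 1.2, -3.3, -4.4]
[-4.1, 1.0, -5.0, -4.4]
[-6.6, 1.0, -6.8, -4.4]
[-9.0, 1.1, -8.5, -4.4]
```

View pics/s12.png

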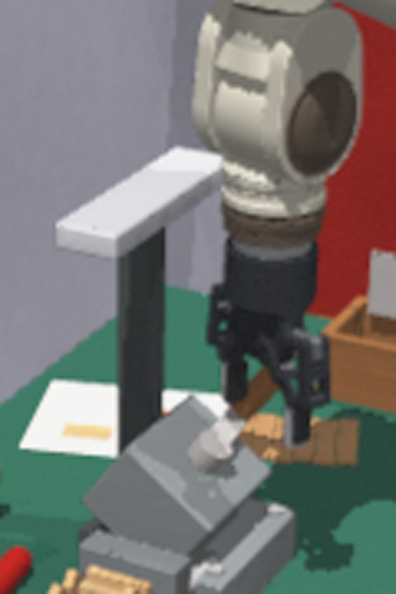

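View pics/w12.png

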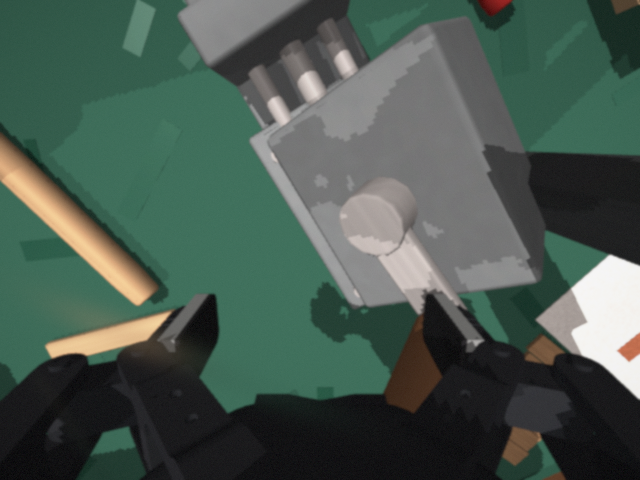

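>>> send_rows:
  targets:
    - [0,1,1,-1.5,-4.5]
    - [0,-1.5,1,-3.5,-4.5]
    - [0,-4,1,-5,-4.5]
    - [0,-6.5,1,-7,-4.5]
    - [0,-9,1,-8.5,-4.5]
    - [0,-9,1,-8.5,-4.5]

```text
time: 16.12
ee_pos: [0.5587, -0.1921, 0.1412]
tcp_rot: [180.0, 0.0, -36.2]
wrist_force: [0.8, 1.9, 3.6]
opening: 0.0853
```

```bash
python3 look.py 13 7.7 7.8 7.9 8.0
```

```text
16.125 [ 0.5587 -0.1921  0.1412] [180.    0.  -36.2] [0.8 1.9 3.6] [-19.  10.   5.  86.  -0. 107.]
7.7 [[445.0, 472.0]] [[478.0, 318.0]]
7.8 [[428.0, 471.0]] [[466.0, 321.0]]
7.9 [[412.0, 468.0]] [[453.0, 322.0]]
8.0 [[396.0, 464.0]] [[441.0, 323.0]]
7.7 [[401.0, 397.0]] [[376.0, 346.0]]
7.8 [[400.0, 406.0]] [[376.0, 354.0]]
7.9 [[399.0, 416.0]] [[375.0, 363.0]]
8.0 [[397.0, 425.0]] [[373.0, 372.0]]
7.7 [[281.0, 357.0]] [[238.0, 405.0]]
7.8 [[287.0, 362.0]] [[243.0, 409.0]]
7.9 [[292.0, 366.0]] [[248.0, 414.0]]
8.0 [[296.0, 372.0]] [[253.0, 419.0]]
```

View pics/s13.png

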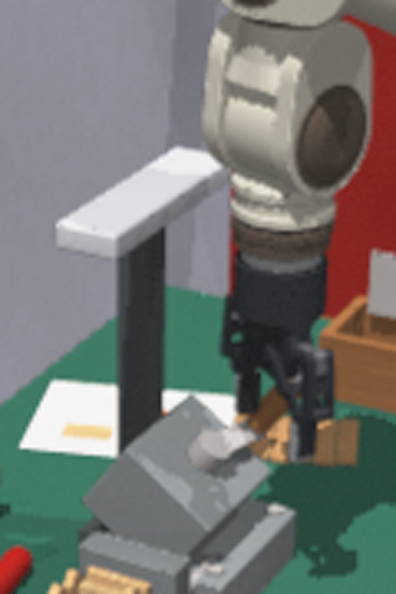

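View pics/w13.png

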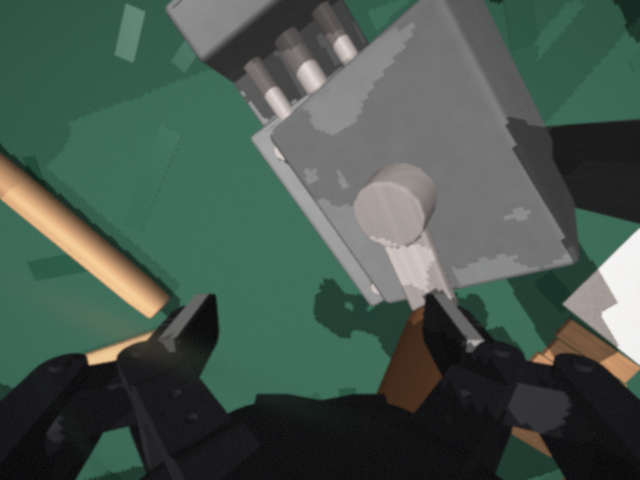

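Run:
```python
from plan import *
cmd=np.array([559,-192.5,141,-36.245])
rows([push(7.9,.006,.0,f=-35),grip(7.9,0,0,.07),grip(7.9,0,0,0),grip(7.9)],cmd)
```

```text
[3.5, 5.0, 0.0, 0.1]
[24.8, -44.0, 76.0, 125.1]
[24.8, -44.0, 6.0, 125.1]
[24.8, -44.0, 6.0, 125.1]
```

>>> send_rows:
  targets:
    - [0,3,4,0,0]
    - [0,3,5,40,0]
    - [0,3,5,80,6]
    - [0,3,0,85,17]
    - [0,3,-10,85,27]
    - [0,3,-20,85,38]
    - [0,5,-30,85,48]
    - [0,10,-35,85,59]
    - [0,15,-40,85,69]
    - [0,20,-44,85,80]

```text
time: 17.52
ee_pos: [0.579, -0.2364, 0.2257]
tcp_rot: [-180.0, 0.1, 43.8]
wrist_force: [-0.1, 0.4, 0.3]
opening: 0.0856
```

>>> send_rows:
  targets:
    - [0,0,0,0,10]
    - [0,3,0,0,20]
    - [0,5,0,0,30]
    - [0,5,0,0,40]
    - [0,5,0,0,45]
    - [0,5,0,0,45]
    - [0,5,0,0,45]

```text
time: 18.4
ee_pos: [0.5839, -0.2361, 0.226]
tcp_rot: [-180.0, 0.0, 88.4]
wrist_force: [0.3, 0.6, 0.0]
opening: 0.0854
```

```bash
python3 look.py 14 7.7 7.8 7.9 8.0
```

```text
18.4 [ 0.5839 -0.2361  0.226 ] [-180.     0.    88.4] [0.3 0.6 0. ] [-22.  16.  23.  96.  -0. -20.]
7.7 [[319.0, 260.0]] [[320.0, 287.0]]
7.8 [[318.0, 249.0]] [[319.0, 278.0]]
7.9 [[318.0, 238.0]] [[319.0, 270.0]]
8.0 [[319.0, 227.0]] [[319.0, 262.0]]
7.7 [[401.0, 397.0]] [[376.0, 346.0]]
7.8 [[400.0, 406.0]] [[376.0, 354.0]]
7.9 [[399.0, 416.0]] [[375.0, 363.0]]
8.0 [[397.0, 425.0]] [[373.0, 372.0]]
7.7 [[281.0, 357.0]] [[238.0, 405.0]]
7.8 [[287.0, 362.0]] [[243.0, 409.0]]
7.9 [[292.0, 366.0]] [[248.0, 414.0]]
8.0 [[296.0, 372.0]] [[253.0, 419.0]]
```

View pics/w14.png

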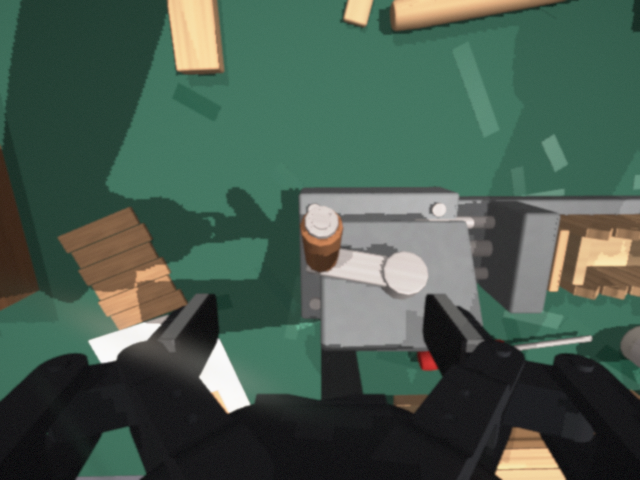

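View pics/s14.png

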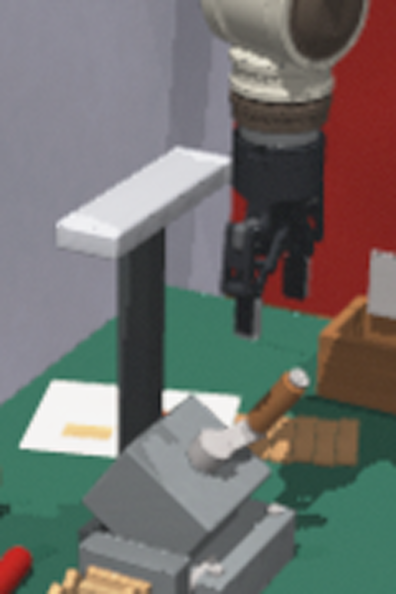

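Run:
```python
from plan import *
cmd=np.array([584,-236.5,226,88.755])
rows([grip(8.0)],cmd)
cmd=grip(8.0).round();rows([grip(8.0+.09*i) for i in range(0,36)],cmd)
```

```text
[-5.1, 0.7, -82.4, 0.1]
[-0.1, 0.2, -0.4, -0.1]
[-4.4, 1.3, -3.5, -0.1]
[-8.6, 2.9, -6.4, -0.1]
[-12.7, 4.9, -9.3, -0.1]
[-16.6, 7.4, -12.1, -0.1]
[-20.4, 10.3, -14.7, -0.1]
[-23.8, 13.6, -17.2, -0.1]
[-27.1, 17.3, -19.5, -0.1]
[-30.0, 21.3, -21.6, -0.1]
[-32.6, 25.6, -23.5, -0.1]
[-34.9, 30.2, -25.2, -0.1]
[-36.9, 35.0, -26.6, -0.1]
[-38.5, 40.0, -27.8, -0.1]
[-39.7, 45.2, -28.7, -0.1]
[-40.5, 50.5, -29.4, -0.1]
[-40.9, 55.9, -29.7, -0.1]
[-40.9, 61.3, -29.8, -0.1]
[-40.6, 66.7, -29.6, -0.1]
[-39.8, 72.0, -29.2, -0.1]
[-38.6, 77.2, -28.4, -0.1]
[-37.1, 82.3, -27.4, -0.1]
[-35.2, 87.2, -26.2, -0.1]
[-33.0, 91.8, -24.6, -0.1]
[-30.4, 96.2, -22.9, -0.1]
[-27.5, 100.4, -20.9, -0.1]
[-24.3, 104.1, -18.8, -0.1]
[-20.9, 107.5, -16.4, -0.1]
[-17.2, 110.6, -13.8, -0.1]
[-13.3, 113.2, -11.2, -0.1]
[-9.2, 115.4, -8.3, -0.1]
[-5.0, 117.1, -5.4, -0.1]
[-0.7, 118.3, -2.4, -0.1]
[3.7, 119.1, 0.6, -0.1]
[8.1, 119.4, 3.7, -0.1]
[12.5, 119.2, 6.8, -0.1]
[16.9, 118.5, 9.9, -0.1]
```

Descend around the sleeve and close gently.

>>> send_rows:
  targets:
    - [0,-5,0.5,-30,0]
    - [0,-5,0.5,-60,0]
    - [0,-5,0.5,-82,0]
    - [0,-5,0.5,-82,0]
    - [1,-5,0.5,-82,0]
    - [1,-5,0.5,-82,0]
    - [1,-5,0.5,-82,0]
    - [1,-5,0.5,-82,0]
    - [1,-5,0.5,-82,0]
  squeeze: 30

```text
time: 19.68
ee_pos: [0.5791, -0.2355, 0.1449]
tcp_rot: [179.9, 0.0, 88.5]
wrist_force: [-0.7, 1.8, 4.6]
opening: 0.0232
```

```bash
python3 look.py 15 7.9 8.0 8.1
```

```text
19.675 [ 0.5791 -0.2355  0.1449] [179.9   0.   88.5] [-0.7  1.8  4.6] [-22.  14.  11.  87.   0. -21.]
7.9 [[314.0, 325.0]] [[317.0, 339.0]]
8.0 [[316.0, 305.0]] [[318.0, 326.0]]
8.1 [[320.0, 286.0]] [[320.0, 314.0]]
7.9 [[399.0, 416.0]] [[375.0, 363.0]]
8.0 [[397.0, 425.0]] [[373.0, 372.0]]
8.1 [[393.0, 434.0]] [[370.0, 381.0]]
7.9 [[292.0, 366.0]] [[248.0, 414.0]]
8.0 [[296.0, 372.0]] [[253.0, 419.0]]
8.1 [[301.0, 377.0]] [[257.0, 424.0]]
```

View pics/w15.png

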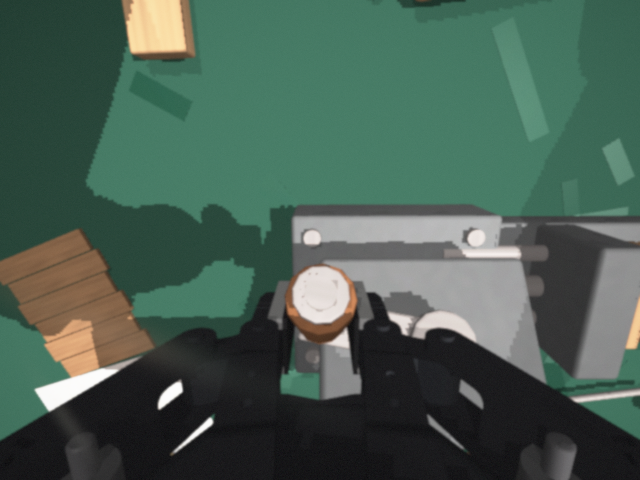

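View pics/s15.png

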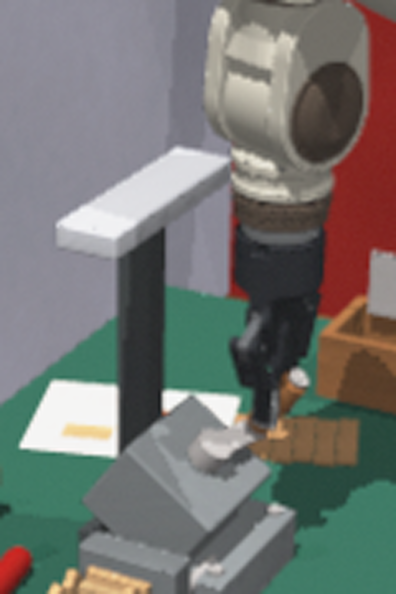

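>>> send_rows:
  targets:
    - [1,-4.5,1.5,-3.5,0]
    - [1,-8.5,3,-6.5,0]
    - [1,-12.5,5,-9.5,0]
    - [1,-16.5,7.5,-12,0]
    - [1,-20.5,10.5,-14.5,0]
    - [1,-24,13.5,-17,0]
    - [1,-27,17.5,-19.5,0]
    - [1,-30,21.5,-21.5,0]
    - [1,-32.5,25.5,-23.5,0]
    - [1,-35,30,-25,0]

```text
time: 21.08
ee_pos: [0.5461, -0.2053, 0.1212]
tcp_rot: [179.7, -0.0, 88.5]
wrist_force: [9.3, 3.8, 8.9]
opening: 0.023
```

```bash
python3 look.py 16 8.8 8.9 9.0
```

```text
21.075 [ 0.5461 -0.2053  0.1212] [179.7  -0.   88.5] [9.3 3.8 8.9] [-21.   8.   2.  83.   0. -19.]
8.8 [[298.0, 310.0]] [[307.0, 328.0]]
8.9 [[315.0, 299.0]] [[317.0, 322.0]]
9.0 [[332.0, 290.0]] [[328.0, 316.0]]
8.8 [[346.0, 484.0]] [[325.0, 429.0]]
8.9 [[337.0, 489.0]] [[317.0, 433.0]]
9.0 [[327.0, 492.0]] [[308.0, 437.0]]
8.8 [[319.0, 416.0]] [[274.0, 463.0]]
8.9 [[319.0, 421.0]] [[275.0, 468.0]]
9.0 [[319.0, 426.0]] [[274.0, 473.0]]
```

View pics/w16.png

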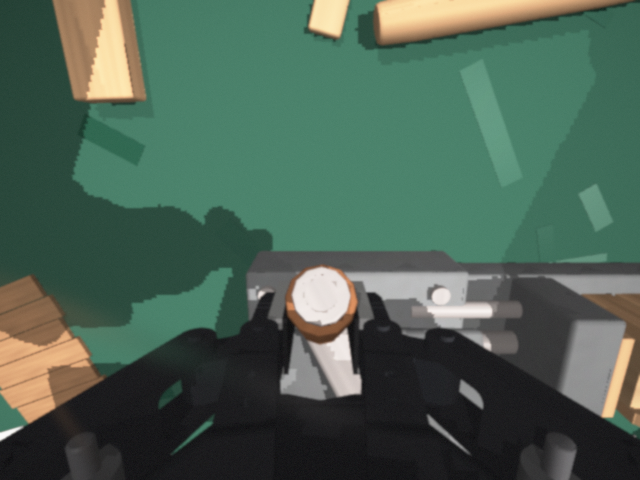

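>>> send_rows:
  targets:
    - [1,-1.5,5,-1,0]
    - [1,-3,10,-2,0]
    - [1,-4,15,-2.5,0]
    - [1,-4.5,20.5,-3,0]
    - [1,-5,26,-3.5,0]
    - [1,-5,31.5,-3.5,0]
    - [1,-4.5,36.5,-3.5,0]
    - [1,-4,42,-3,0]
    - [1,-2.5,47,-2,0]
    - [1,-1,52,-1,0]

```text
time: 22.48
ee_pos: [0.5442, -0.1546, 0.1191]
tcp_rot: [179.8, 0.1, 88.5]
wrist_force: [4.9, -5.6, 4.3]
opening: 0.023
```

>>> send_rows:
  targets:
    - [1,2,5,1,0]
    - [1,4,9.5,3,0]
    - [1,7,14,4.5,0]
    - [1,10,18,6.5,0]
    - [1,13,22,8.5,0]
    - [1,16,25,11,0]
    - [1,20,28,13.5,0]
    - [1,24,31,16,0]

```text
time: 23.48
ee_pos: [0.5668, -0.1239, 0.1344]
tcp_rot: [-180.0, 0.1, 88.4]
wrist_force: [-2.1, -6.9, 3.9]
opening: 0.0231
```

```bash
python3 look.py 17 10.3 10.4 10.5 10.6 10.7
python3 - <<'E'
from plan import *
cmd=np.array([567,-123,134,88.755])
rows([grip(10.4+.09*i) for i in range(0,9)],cmd)
E
```

```text
23.475 [ 0.5668 -0.1239  0.1344] [-1.80e+02  1.00e-01  8.84e+01] [-2.1 -6.9  3.9] [-12.   8.   3.  85.  -0. -11.]
10.3 [[296.0, 267.0]] [[306.0, 302.0]]
10.4 [[308.0, 282.0]] [[313.0, 311.0]]
10.5 [[318.0, 298.0]] [[320.0, 322.0]]
10.6 [[326.0, 316.0]] [[325.0, 333.0]]
10.7 [[333.0, 336.0]] [[329.0, 346.0]]
10.3 [[210.0, 467.0]] [[196.0, 413.0]]
10.4 [[204.0, 460.0]] [[191.0, 406.0]]
10.5 [[200.0, 452.0]] [[186.0, 399.0]]
10.6 [[196.0, 444.0]] [[183.0, 391.0]]
10.7 [[193.0, 436.0]] [[180.0, 383.0]]
10.3 [[269.0, 448.0]] [[224.0, 496.0]]
10.4 [[262.0, 446.0]] [[217.0, 494.0]]
10.5 [[256.0, 443.0]] [[211.0, 491.0]]
10.6 [[250.0, 440.0]] [[205.0, 488.0]]
10.7 [[243.0, 436.0]] [[199.0, 484.0]]
[-6.4, -3.4, -4.7, 0.1]
[-2.6, -0.6, -2.1, 0.1]
[1.4, 1.7, 0.7, 0.1]
[5.6, 3.6, 3.6, 0.1]
[9.8, 5.0, 6.6, 0.1]
[14.2, 5.9, 9.6, 0.1]
[18.6, 6.4, 12.7, 0.1]
[23.0, 6.3, 15.8, 0.1]
[27.4, 5.8, 18.9, 0.1]
```

View pics/w17.png

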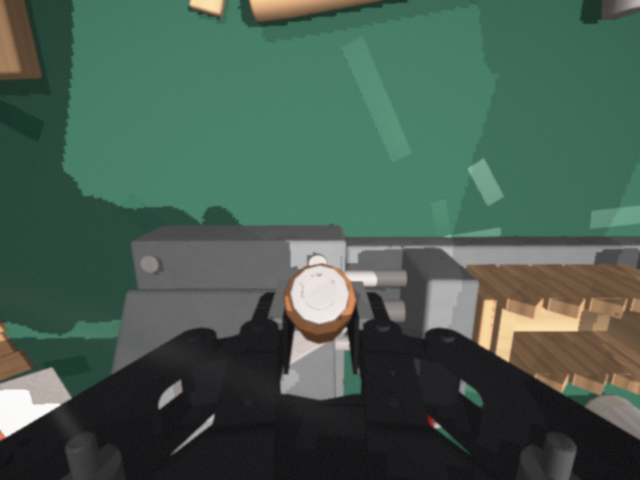

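View pics/s17.png

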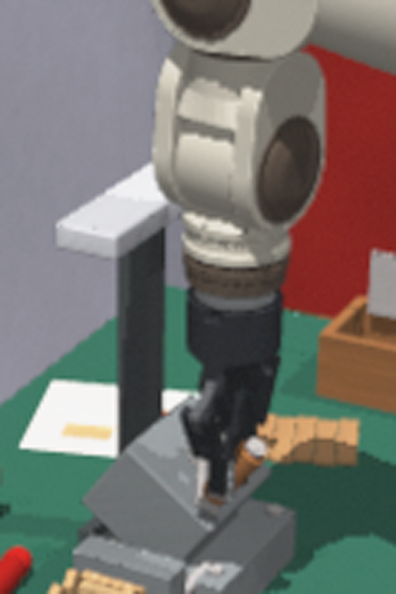

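>>> send_rows:
  targets:
    - [1,2,1,1,0]
    - [1,5.5,2.5,3.5,0]
    - [1,10,4,6.5,0]
    - [1,14,5,9.5,0]
    - [1,18.5,5.5,12.5,0]
    - [1,23,5.5,16,0]
    - [1,27.5,5,19,0]
    - [1,27.5,5,19,0]

```text
time: 24.62
ee_pos: [0.5938, -0.1169, 0.1533]
tcp_rot: [-179.9, -0.1, 88.5]
wrist_force: [-4.1, 3.2, 4.4]
opening: 0.023
```

```bash
python3 look.py 18 10.9 11.0 11.1 11.2
```

```text
24.625 [ 0.5938 -0.1169  0.1533] [-1.799e+02 -1.000e-01  8.850e+01] [-4.1  3.2  4.4] [-11.  12.   9.  87.   0. -10.]
10.9 [[317.0, 266.0]] [[318.0, 301.0]]
11.0 [[318.0, 285.0]] [[319.0, 314.0]]
11.1 [[317.0, 305.0]] [[318.0, 326.0]]
11.2 [[314.0, 325.0]] [[316.0, 339.0]]
10.9 [[191.0, 418.0]] [[178.0, 366.0]]
11.0 [[191.0, 409.0]] [[178.0, 357.0]]
11.1 [[192.0, 400.0]] [[179.0, 348.0]]
11.2 [[195.0, 390.0]] [[182.0, 339.0]]
10.9 [[232.0, 427.0]] [[187.0, 475.0]]
11.0 [[226.0, 422.0]] [[182.0, 470.0]]
11.1 [[221.0, 416.0]] [[177.0, 465.0]]
11.2 [[216.0, 411.0]] [[172.0, 460.0]]
```

View pics/w18.png

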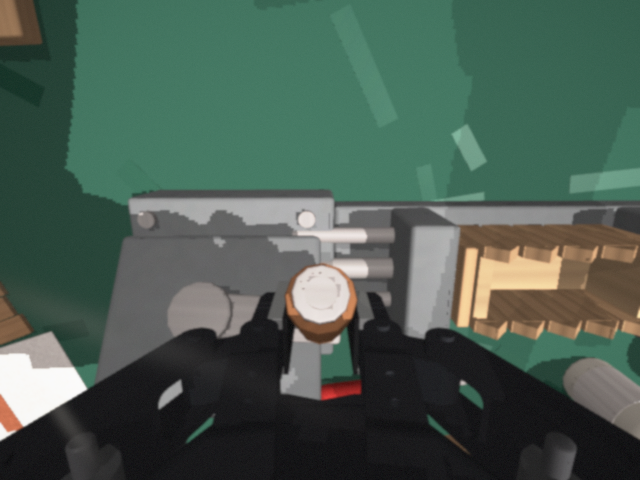

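View pics/s18.png

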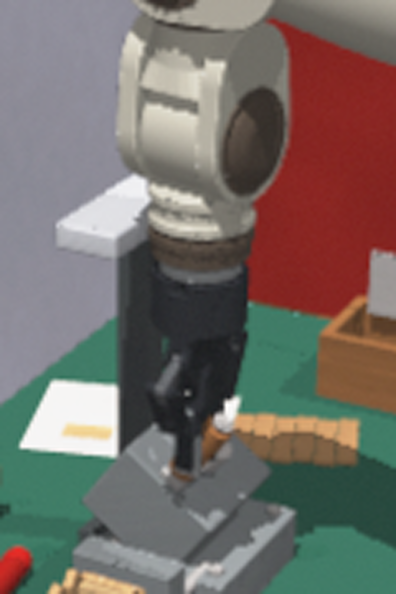

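Run:
```python
from plan import *
cmd=np.array([594.5,-118,153,88.755])
rows([push(4.78,.010,.06),push(4.78,.010)],cmd)
c2=np.array([537,-117,146,28.755])
rows([push(4.78+.05*i) for i in range(0,12)],c2)
```

```text
[-58.1, 6.1, 51.9, -59.9]
[-58.1, 6.1, -8.1, -59.9]
[4.2, -3.6, -1.1, 0.1]
[6.7, -4.0, 0.6, 0.1]
[9.1, -4.2, 2.3, -0.2]
[11.4, -3.4, 4.0, -1.8]
[13.7, -2.7, 5.7, -3.4]
[16.1, -2.2, 7.3, -5.0]
[18.4, -1.8, 9.0, -6.6]
[20.7, -1.6, 10.6, -8.2]
[23.0, -1.5, 12.1, -9.9]
[25.3, -1.5, 13.6, -11.5]
[27.6, -1.7, 15.1, -13.1]
[29.9, -2.0, 16.5, -14.7]
```

>>> send_rows:
  targets:
    - [0,0,0,0,0]
    - [0,0,0,0,0]
    - [0,0,0,0,0]
    - [0,0,0,25,0]
    - [0,0,0,60,0]
    - [0,-10,0,60,-10]
    - [0,-25,0,60,-21]
    - [0,-40,2,60,-31]
    - [0,-52,4,60,-42]
    - [0,-58,6,55,-52]

```text
time: 26.02
ee_pos: [0.5361, -0.1117, 0.2087]
tcp_rot: [180.0, -0.0, 36.1]
wrist_force: [0.3, 0.7, -0.3]
opening: 0.0854
```

>>> send_rows:
  targets:
    - [0,0,0,-5,-8]
    - [0,0,0,-20,-8]
    - [0,0,0,-45,-8]
    - [0,0,0,-62,-8]
    - [0,0,0,-62,-8]
    - [0,0,0,-62,-8]

```text
time: 26.78
ee_pos: [0.5366, -0.1117, 0.1469]
tcp_rot: [180.0, -0.0, 28.5]
wrist_force: [0.4, 0.3, 0.5]
opening: 0.0853
```

```bash
python3 look.py 19 10.9 11.0 11.1 11.2
```

```text
26.775 [ 0.5366 -0.1117  0.1469] [180.   -0.   28.5] [0.4 0.3 0.5] [-12.   4.  -1.  86.  -0.  50.]
10.9 [[381.0, 410.0]] [[427.0, 360.0]]
11.0 [[396.0, 423.0]] [[438.0, 368.0]]
11.1 [[411.0, 439.0]] [[448.0, 377.0]]
11.2 [[425.0, 456.0]] [[458.0, 387.0]]
10.9 [[191.0, 418.0]] [[178.0, 366.0]]
11.0 [[191.0, 409.0]] [[178.0, 357.0]]
11.1 [[192.0, 400.0]] [[179.0, 348.0]]
11.2 [[195.0, 390.0]] [[182.0, 339.0]]
10.9 [[232.0, 427.0]] [[187.0, 475.0]]
11.0 [[226.0, 422.0]] [[182.0, 470.0]]
11.1 [[221.0, 416.0]] [[177.0, 465.0]]
11.2 [[216.0, 411.0]] [[172.0, 460.0]]
```

View pics/w19.png

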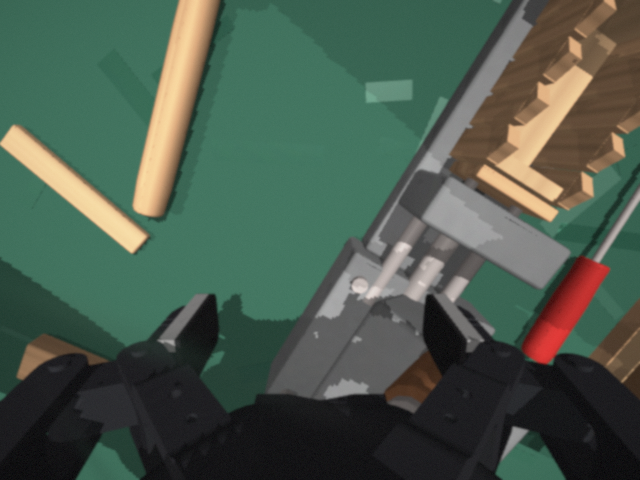

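View pics/s19.png

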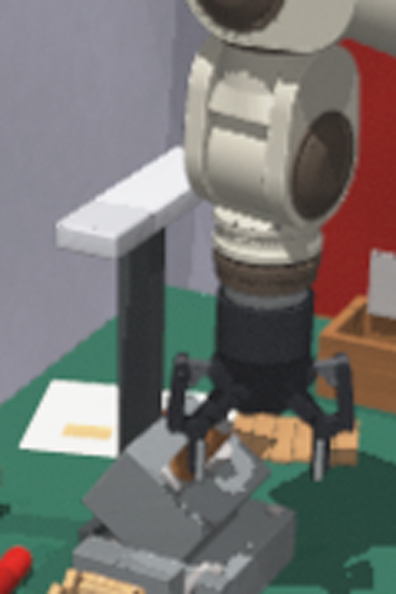

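>>> send_rows:
  targets:
    - [0,2,-4,-1,0]
    - [0,4.5,-8,-1,0]
    - [0,7,-9,0.5,0]
    - [0,9.5,-9,2.5,0]
    - [0,12,-8.5,4,-2]
    - [0,14,-7.5,5.5,-3.5]
    - [0,16.5,-7,7.5,-5]
    - [0,19,-7,9,-6.5]
    - [0,21,-6.5,10.5,-8]
    - [0,25,-6.5,13,-11]

```text
time: 28.18
ee_pos: [0.5613, -0.1184, 0.1591]
tcp_rot: [-180.0, 0.0, 17.4]
wrist_force: [0.4, 0.2, 0.5]
opening: 0.0854
```

```bash
python3 look.py 20 11.3 11.4 11.5 11.6
python3 - <<'E'
from plan import *
cmd=np.array([561.5,-118.5,159,17.755])
rows([push(5.2+.075*i) for i in range(0,12)],cmd)
E
```

```text
28.175 [ 0.5613 -0.1184  0.1591] [-180.     0.    17.4] [0.4 0.2 0.5] [-12.   7.   5.  87.  -0.  61.]
11.3 [[380.0, 388.0]] [[435.0, 332.0]]
11.4 [[393.0, 404.0]] [[445.0, 342.0]]
11.5 [[405.0, 422.0]] [[453.0, 353.0]]
11.6 [[416.0, 441.0]] [[461.0, 365.0]]
11.3 [[198.0, 381.0]] [[185.0, 330.0]]
11.4 [[203.0, 373.0]] [[189.0, 322.0]]
11.5 [[208.0, 364.0]] [[194.0, 314.0]]
11.6 [[215.0, 356.0]] [[200.0, 306.0]]
11.3 [[212.0, 405.0]] [[168.0, 454.0]]
11.4 [[208.0, 399.0]] [[164.0, 448.0]]
11.5 [[204.0, 393.0]] [[161.0, 442.0]]
11.6 [[202.0, 387.0]] [[158.0, 436.0]]
[-0.5, 0.0, -0.3, 0.5]
[2.9, -0.2, 2.0, -1.9]
[6.2, -0.7, 4.1, -4.3]
[9.5, -1.5, 6.1, -6.8]
[12.7, -2.5, 8.0, -9.2]
[15.8, -3.8, 9.7, -11.6]
[18.7, -5.4, 11.3, -14.0]
[21.5, -7.2, 12.8, -16.4]
[24.1, -9.2, 14.1, -18.9]
[25.7, -13.3, 15.2, -18.9]
[26.9, -17.5, 16.1, -18.9]
[27.9, -21.8, 16.9, -18.9]
```

View pics/s20.png

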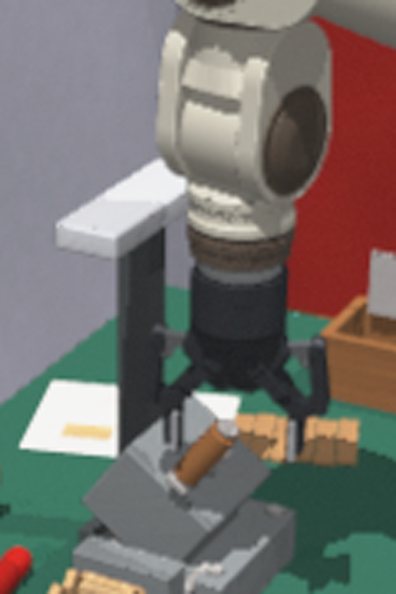

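View pics/w20.png

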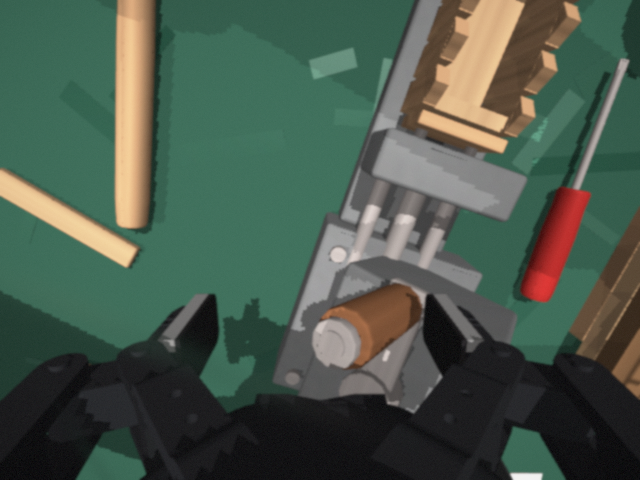

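Run:
```python
from plan import *
cmd=np.array([561.5,-118.5,159,17.755])
rows([grip(11.02,.01,-.004,.06),grip(11.02,.01,-.004)],cmd)
cmd=grip(11.02,.01,-.004).round()
rows([grip(11.02+.08*i,.01,-.004) for i in range(0,6)],cmd)
```

```text
[18.3, 2.0, 58.6, 71.1]
[18.3, 2.0, -1.4, 71.1]
[-0.2, -0.5, -0.4, -0.1]
[3.7, -0.8, 2.4, -0.1]
[7.6, -1.6, 5.1, -0.1]
[11.4, -2.7, 7.8, -0.1]
[15.1, -4.3, 10.4, -0.1]
[18.7, -6.1, 13.0, -0.1]
```

>>> send_rows:
  targets:
    - [0,0,0,30,0]
    - [0,0,0,65,0]
    - [0,5,0,65,10]
    - [0,10,1,65,21]
    - [0,15,2,65,31]
    - [0,18,2,65,42]
    - [0,18,2,65,52]
    - [0,18,2,65,63]
    - [0,18,2,65,71]
    - [0,18,2,65,71]

```text
time: 29.58
ee_pos: [0.5793, -0.1162, 0.2241]
tcp_rot: [-180.0, 0.0, 88.5]
wrist_force: [0.2, -0.1, -0.6]
opening: 0.0855
```

```bash
python3 look.py 21 10.9 11.0 11.1 11.2
```

```text
29.575 [ 0.5793 -0.1162  0.2241] [-180.     0.    88.5] [ 0.2 -0.1 -0.6] [-11.  11.  16.  95.  -0. -10.]
10.9 [[317.0, 246.0]] [[319.0, 276.0]]
11.0 [[318.0, 257.0]] [[319.0, 284.0]]
11.1 [[317.0, 268.0]] [[319.0, 293.0]]
11.2 [[316.0, 280.0]] [[317.0, 301.0]]
10.9 [[191.0, 418.0]] [[178.0, 366.0]]
11.0 [[191.0, 409.0]] [[178.0, 357.0]]
11.1 [[192.0, 400.0]] [[179.0, 348.0]]
11.2 [[195.0, 390.0]] [[182.0, 339.0]]
10.9 [[232.0, 427.0]] [[187.0, 475.0]]
11.0 [[226.0, 422.0]] [[182.0, 470.0]]
11.1 [[221.0, 416.0]] [[177.0, 465.0]]
11.2 [[216.0, 411.0]] [[172.0, 460.0]]
```

View pics/w21.png

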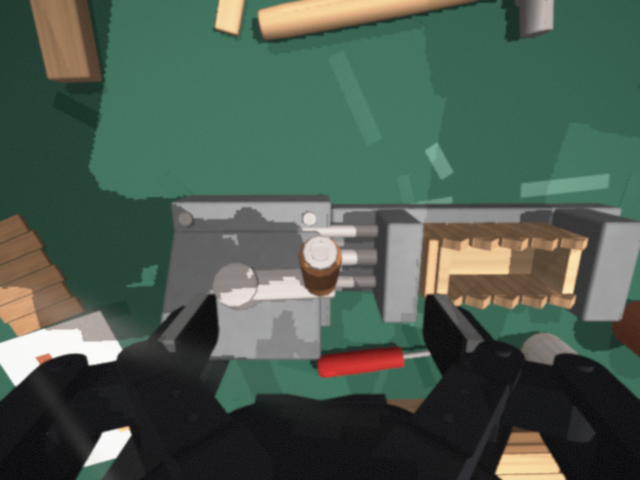

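>>> send_rows:
  targets:
    - [0,-4,0,-30,0]
    - [0,-4,0,-60,0]
    - [0,-4,0,-69,0]
    - [0,-4,0,-69,0]
    - [1,-4,0,-69,0]
    - [1,-4,0,-69,0]
    - [1,-4,0,-69,0]
    - [1,-4,0,-69,0]
    - [1,-4,0,-69,0]

```text
time: 30.85
ee_pos: [0.5755, -0.1164, 0.1557]
tcp_rot: [180.0, 0.0, 88.5]
wrist_force: [-0.8, -1.5, 3.9]
opening: 0.0232
```

```bash
python3 look.py 22 10.9 11.0 11.1 11.2
python3 - <<'E'
from plan import *
cmd=np.array([575.5,-116.5,155,88.755])
rows([grip(10.93+.075*i,.01,-.004) for i in range(0,7)],cmd)
E
```

```text
30.85 [ 0.5755 -0.1164  0.1557] [180.    0.   88.5] [-0.8 -1.5  3.9] [-11.   9.   6.  87.  -0. -10.]
10.9 [[316.0, 315.0]] [[318.0, 331.0]]
11.0 [[317.0, 334.0]] [[319.0, 344.0]]
11.1 [[316.0, 353.0]] [[318.0, 356.0]]
11.2 [[313.0, 373.0]] [[316.0, 368.0]]
10.9 [[191.0, 418.0]] [[178.0, 366.0]]
11.0 [[191.0, 409.0]] [[178.0, 357.0]]
11.1 [[192.0, 400.0]] [[179.0, 348.0]]
11.2 [[195.0, 390.0]] [[182.0, 339.0]]
10.9 [[232.0, 427.0]] [[187.0, 475.0]]
11.0 [[226.0, 422.0]] [[182.0, 470.0]]
11.1 [[221.0, 416.0]] [[177.0, 465.0]]
11.2 [[216.0, 411.0]] [[172.0, 460.0]]
[-0.1, 0.0, -0.5, 0.1]
[3.6, 0.1, 2.1, 0.1]
[7.2, -0.2, 4.7, 0.1]
[10.9, -0.8, 7.3, 0.1]
[14.5, -1.8, 9.8, 0.1]
[18.0, -3.0, 12.3, 0.1]
[21.4, -4.6, 14.7, 0.1]
```

View pics/w22.png

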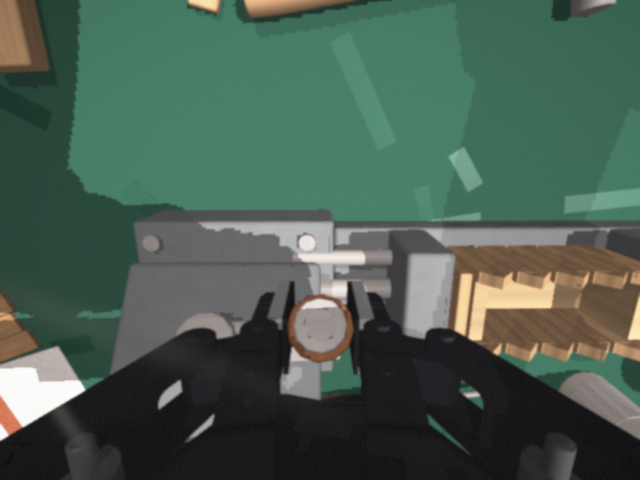

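>>> send_rows:
  targets:
    - [1,3.5,0,2,0]
    - [1,7,0,4.5,0]
    - [1,11,-0.5,7.5,0]
    - [1,14.5,-1.5,10,0]
    - [1,18,-3,12.5,0]
    - [1,20.5,-4,14,0]
    - [1,20.5,-4,14,0]

```text
time: 31.88
ee_pos: [0.5949, -0.1205, 0.1693]
tcp_rot: [-179.9, 0.0, 88.5]
wrist_force: [-7.7, -2.9, 5.3]
opening: 0.0233
```

```bash
python3 look.py 23 11.2 11.3 11.4 11.5
python3 - <<'E'
from plan import *
cmd=np.array([596,-120.5,169,88.755])
rows([push(5.08,.010,.06,f=25),push(5.08,.010,f=25)],cmd)
E
```

```text
31.875 [ 0.5949 -0.1205  0.1693] [-179.9    0.    88.5] [-7.7 -2.9  5.3] [-11.  12.  11.  89.  -0. -10.]
11.2 [[325.0, 298.0]] [[324.0, 320.0]]
11.3 [[320.0, 315.0]] [[321.0, 332.0]]
11.4 [[314.0, 332.0]] [[317.0, 343.0]]
11.5 [[306.0, 350.0]] [[312.0, 354.0]]
11.2 [[195.0, 390.0]] [[182.0, 339.0]]
11.3 [[198.0, 381.0]] [[185.0, 330.0]]
11.4 [[203.0, 373.0]] [[189.0, 322.0]]
11.5 [[208.0, 364.0]] [[194.0, 314.0]]
11.2 [[216.0, 411.0]] [[172.0, 460.0]]
11.3 [[212.0, 405.0]] [[168.0, 454.0]]
11.4 [[208.0, 399.0]] [[164.0, 448.0]]
11.5 [[204.0, 393.0]] [[161.0, 442.0]]
[-44.7, 9.3, 46.0, -64.9]
[-44.7, 9.3, -14.0, -64.9]
```

View pics/w23.png

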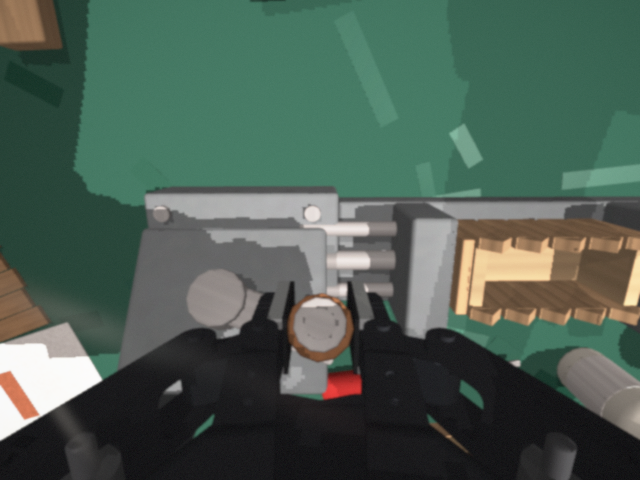

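View pics/s23.png

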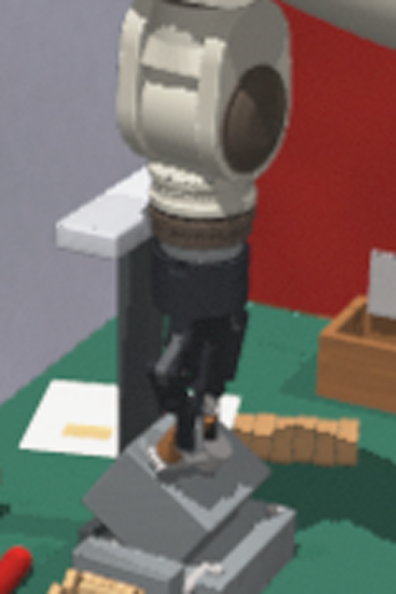

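>>> send_rows:
  targets:
    - [1,-1,0,0,0]
    - [0,-1,0,0,0]
    - [0,-1,0,0,0]
    - [0,-1,0,25,0]
    - [0,-1,0,55,0]
    - [0,-10,2,55,-10]
    - [0,-20,4,55,-20]
    - [0,-30,6,55,-31]
    - [0,-40,8,55,-42]
    - [0,-45,9,50,-52]

```text
time: 33.28
ee_pos: [0.5507, -0.1108, 0.2195]
tcp_rot: [180.0, -0.0, 36.2]
wrist_force: [0.6, -0.1, -0.4]
opening: 0.0856
```

>>> send_rows:
  targets:
    - [0,0,0,-5,-10]
    - [0,0,0,-20,-13]
    - [0,0,0,-50,-13]
    - [0,0,0,-64,-13]
    - [0,0,0,-64,-13]

```text
time: 33.9
ee_pos: [0.5505, -0.1109, 0.1545]
tcp_rot: [-179.9, 0.1, 23.5]
wrist_force: [-0.1, -0.9, 0.3]
opening: 0.0853
```

```bash
python3 look.py 24 11.2 11.3 11.4 11.5
python3 - <<'E'
from plan import *
cmd=np.array([551,-111.5,155,23.755])
rows([push(5.08+.0*i,f=25) for i in (0,)]+[push(5.08+.06*i,f=25-4*i) for i in range(1,9)],cmd)
E
```

```text
33.9 [ 0.5505 -0.1109  0.1545] [-1.799e+02  1.000e-01  2.350e+01] [-0.1 -0.9  0.3] [-11.   6.   2.  87.   0.  55.]
11.2 [[387.0, 417.0]] [[435.0, 358.0]]
11.3 [[399.0, 433.0]] [[445.0, 369.0]]
11.4 [[412.0, 451.0]] [[453.0, 380.0]]
11.5 [[423.0, 471.0]] [[461.0, 392.0]]
11.2 [[195.0, 390.0]] [[182.0, 339.0]]
11.3 [[198.0, 381.0]] [[185.0, 330.0]]
11.4 [[203.0, 373.0]] [[189.0, 322.0]]
11.5 [[208.0, 364.0]] [[194.0, 314.0]]
11.2 [[216.0, 411.0]] [[172.0, 460.0]]
11.3 [[212.0, 405.0]] [[168.0, 454.0]]
11.4 [[208.0, 399.0]] [[164.0, 448.0]]
11.5 [[204.0, 393.0]] [[161.0, 442.0]]
[4.4, -8.9, -0.0, 0.1]
[7.2, -6.8, 1.9, -3.9]
[10.2, -4.9, 3.7, -7.9]
[13.4, -3.3, 5.5, -11.9]
[16.7, -1.9, 7.2, -15.9]
[20.2, -0.7, 8.9, -19.9]
[23.8, 0.2, 10.5, -23.9]
[27.4, 0.8, 12.0, -27.9]
[31.2, 1.2, 13.4, -31.9]
```

View pics/w24.png

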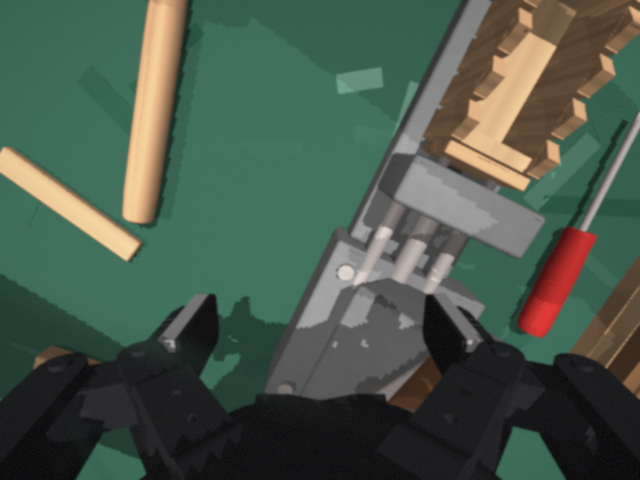

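View pics/s24.png

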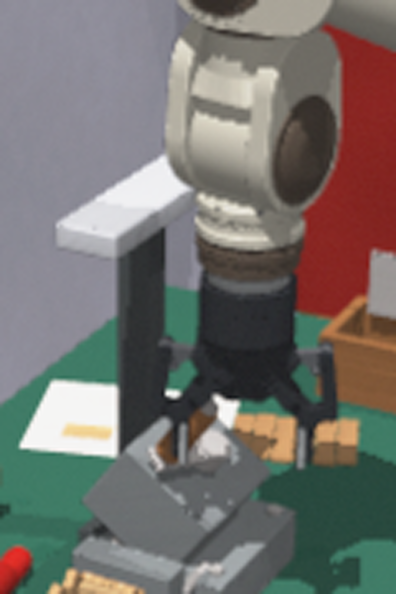

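Run:
```python
from plan import *
cmd=np.array([551,-111.5,155,23.755])
rows([push(5.08,-.001,f=25)]+[push(5.08+.06*i,-.001,f=np.interp(5.08+.06*i,[5.08,5.9],[25,0])) for i in range(1,10)],cmd)
```

```text
[4.8, -9.8, -0.0, 0.1]
[7.5, -9.6, 1.9, -1.7]
[10.1, -9.7, 3.7, -3.5]
[12.8, -9.9, 5.5, -5.3]
[15.4, -10.3, 7.2, -7.2]
[17.9, -10.9, 8.9, -9.0]
[20.4, -11.7, 10.5, -10.8]
[22.8, -12.7, 12.0, -12.7]
[25.2, -13.8, 13.4, -14.5]
[27.4, -15.0, 14.7, -16.3]
```

>>> send_rows:
  targets:
    - [0,2,-5,0,0]
    - [0,5,-10,0,0]
    - [0,7.5,-10,2,-1.5]
    - [0,10,-10,3.5,-3.5]
    - [0,13,-10,5.5,-5.5]
    - [0,15.5,-10.5,7,-7]

```text
time: 34.8
ee_pos: [0.5667, -0.1212, 0.1632]
tcp_rot: [-180.0, -0.1, 16.5]
wrist_force: [-1.6, 4.8, 2.4]
opening: 0.0857
```

```bash
python3 look.py 25 11.3 11.4 11.5 11.6 11.7
```

```text
34.8 [ 0.5667 -0.1212  0.1632] [-1.80e+02 -1.00e-01  1.65e+01] [-1.6  4.8  2.4] [-12.   8.   6.  88.   0.  61.]
11.3 [[366.0, 368.0]] [[425.0, 319.0]]
11.4 [[379.0, 383.0]] [[434.0, 328.0]]
11.5 [[391.0, 400.0]] [[443.0, 338.0]]
11.6 [[401.0, 418.0]] [[451.0, 350.0]]
11.7 [[411.0, 437.0]] [[457.0, 362.0]]
11.3 [[198.0, 381.0]] [[185.0, 330.0]]
11.4 [[203.0, 373.0]] [[189.0, 322.0]]
11.5 [[208.0, 364.0]] [[194.0, 314.0]]
11.6 [[215.0, 356.0]] [[200.0, 306.0]]
11.7 [[222.0, 349.0]] [[207.0, 299.0]]
11.3 [[212.0, 405.0]] [[168.0, 454.0]]
11.4 [[208.0, 399.0]] [[164.0, 448.0]]
11.5 [[204.0, 393.0]] [[161.0, 442.0]]
11.6 [[202.0, 387.0]] [[158.0, 436.0]]
11.7 [[199.0, 381.0]] [[156.0, 431.0]]
```

View pics/w25.png

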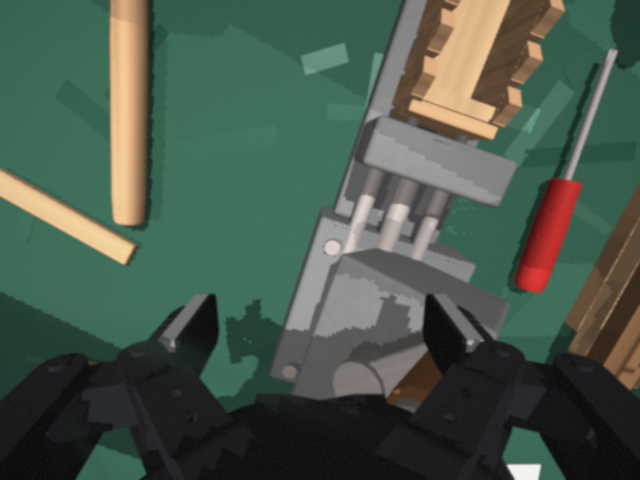

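View pics/s25.png

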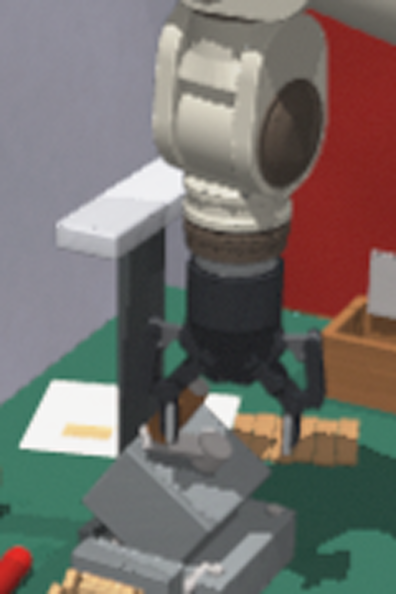

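Run:
```python
from plan import *
cmd=np.array([566.5,-122,162,16.755])
g=lambda a: push(a,-.001,f=np.interp(a,[5.08,5.9],[25,0]))
rows([g(5.32+.075*i) for i in range(1,11)],cmd)
c=g(6.07).round(1);print(c)
g2=lambda a: push(a,-.001,f=np.interp(a,[6.9,7.75],[0,-35]))
rows([g2(6.07+.075*i) for i in range(1,12)],c)
```

```text
[3.1, -0.6, 2.3, -2.5]
[6.1, -1.7, 4.2, -4.7]
[9.1, -3.0, 6.1, -7.0]
[11.9, -4.5, 7.7, -9.3]
[14.6, -6.3, 9.2, -11.6]
[17.1, -8.3, 10.6, -13.9]
[19.5, -10.5, 11.8, -16.2]
[21.4, -13.3, 12.8, -17.9]
[22.5, -17.6, 13.6, -17.9]
[23.3, -21.9, 14.2, -17.9]
[ 589.8 -143.9  176.2   -1.1]
[0.6, -4.5, 0.5, 0.0]
[0.9, -9.0, 0.7, 0.0]
[0.9, -13.5, 0.8, 0.0]
[0.6, -17.9, 0.7, 0.0]
[0.1, -22.4, 0.4, 0.0]
[-0.7, -26.8, -0.2, 0.0]
[-1.8, -31.1, -0.8, 0.0]
[-3.1, -35.3, -1.7, 0.0]
[-4.7, -39.4, -2.8, 0.0]
[-6.6, -43.3, -4.0, 0.0]
[-8.7, -47.0, -5.4, 0.0]
```

>>> send_rows:
  targets:
    - [0,3,-0.5,2.5,-2.5]
    - [0,6,-1.5,4,-4.5]
    - [0,9,-3,6,-7]
    - [0,12,-4.5,7.5,-9.5]
    - [0,14.5,-6.5,9,-11.5]
    - [0,17,-8.5,10.5,-14]
    - [0,19.5,-10.5,12,-16]
    - [0,21.5,-13.5,13,-18]
    - [0,22.5,-17.5,13.5,-18]
    - [0,23.5,-22,14,-18]

```text
time: 36.2
ee_pos: [0.5899, -0.144, 0.1763]
tcp_rot: [180.0, 0.0, -1.5]
wrist_force: [-2.0, 3.2, 1.4]
opening: 0.0854
```

>>> send_rows:
  targets:
    - [0,0.5,-4.5,0.5,0]
    - [0,0.5,-9,0.5,0]
    - [0,0.5,-13.5,0.5,0]
    - [0,0.5,-18,0.5,0]
    - [0,0,-22.5,0.5,0]
    - [0,-0.5,-27,0,0]
    - [0,-2,-31,-0.5,0]
    - [0,-3,-35.5,-1.5,0]

```text
time: 37.2
ee_pos: [0.5868, -0.1794, 0.1746]
tcp_rot: [-180.0, 0.0, -1.5]
wrist_force: [-1.1, 4.6, 2.0]
opening: 0.0854
```

```bash
python3 look.py 26 12.8 12.9 13.0 13.1
```

```text
37.2 [ 0.5868 -0.1794  0.1746] [-180.     0.    -1.5] [-1.1  4.6  2. ] [-17.  13.  13.  90.   0.  75.]
12.8 [[410.0, 416.0]] [[464.0, 324.0]]
12.9 [[404.0, 429.0]] [[459.0, 334.0]]
13.0 [[396.0, 440.0]] [[453.0, 343.0]]
13.1 [[387.0, 449.0]] [[446.0, 351.0]]
12.8 [[331.0, 318.0]] [[310.0, 270.0]]
12.9 [[341.0, 321.0]] [[320.0, 273.0]]
13.0 [[351.0, 325.0]] [[329.0, 276.0]]
13.1 [[360.0, 330.0]] [[337.0, 281.0]]
12.8 [[215.0, 337.0]] [[173.0, 386.0]]
12.9 [[220.0, 335.0]] [[177.0, 385.0]]
13.0 [[225.0, 335.0]] [[182.0, 384.0]]
13.1 [[230.0, 335.0]] [[188.0, 384.0]]
```

View pics/w26.png

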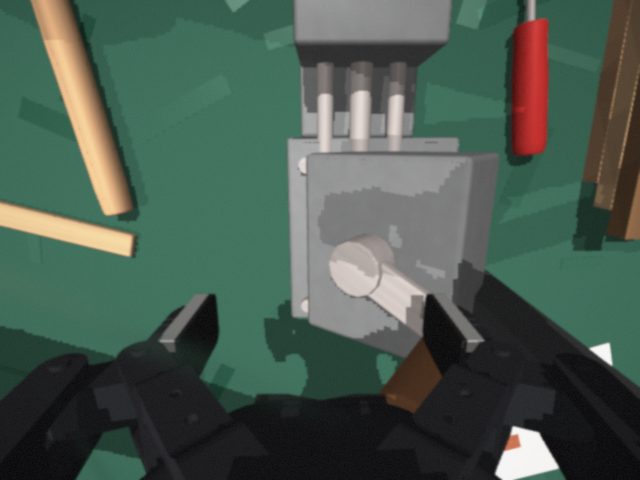

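View pics/s26.png

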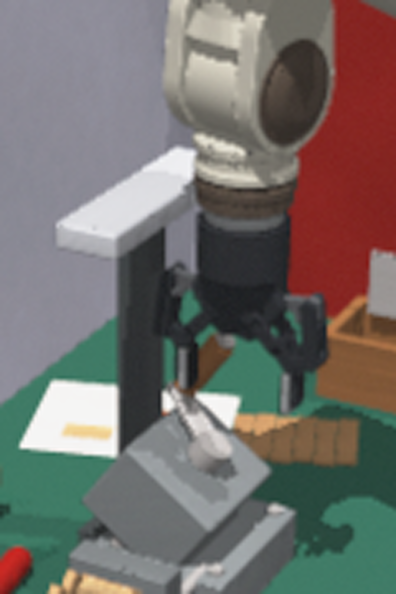

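Run:
```python
from plan import *
g2=lambda a: push(a,-.001,f=np.interp(a,[6.9,7.75],[0,-35]))
c=np.array([587,-179.5,174.5,-1.245])
rows([g2(6.67+.075*i) for i in range(1,11)],c)
c=g2(7.42).round(1);print(c)
rows([g2(7.42+.06*i) for i in range(1,11)],c)
```

```text
[-1.9, -3.8, -1.1, 0.1]
[-3.8, -7.7, -2.3, 0.1]
[-5.9, -11.4, -3.7, 0.1]
[-7.0, -12.7, -5.3, -2.7]
[-8.2, -13.7, -7.0, -5.8]
[-9.5, -14.5, -8.9, -8.9]
[-10.8, -15.1, -10.8, -12.0]
[-12.2, -15.5, -12.9, -15.1]
[-13.6, -15.8, -15.1, -18.2]
[-15.0, -15.8, -17.4, -21.3]
[ 572.  -195.3  157.1  -22.5]
[-1.2, 0.1, -1.9, -2.5]
[-2.3, 0.3, -3.9, -5.0]
[-3.5, 0.7, -5.9, -7.4]
[-4.6, 1.2, -7.9, -9.9]
[-5.7, 1.8, -9.9, -12.4]
[-7.7, 2.1, -12.0, -13.6]
[-10.7, 2.0, -14.0, -13.6]
[-13.6, 2.1, -16.1, -13.6]
[-16.5, 2.4, -18.1, -13.6]
[-19.5, 3.0, -20.2, -13.6]
```

>>> send_rows:
  targets:
    - [0,-2,-4,-1,0]
    - [0,-4,-7.5,-2.5,0]
    - [0,-6,-11.5,-3.5,0]
    - [0,-7,-12.5,-5.5,-2.5]
    - [0,-8,-13.5,-7,-6]
    - [0,-9.5,-14.5,-9,-9]
    - [0,-11,-15,-11,-12]
    - [0,-12,-15.5,-13,-15]
    - [0,-13.5,-16,-15,-18]
    - [0,-15,-16,-17.5,-21.5]

```text
time: 38.6
ee_pos: [0.5719, -0.1953, 0.1579]
tcp_rot: [-180.0, -0.1, -23.1]
wrist_force: [-0.2, 3.6, 2.7]
opening: 0.0853
```

>>> send_rows:
  targets:
    - [0,-1,0,-2,-2.5]
    - [0,-2.5,0.5,-4,-5]
    - [0,-3.5,0.5,-6,-7.5]
    - [0,-4.5,1,-8,-10]
    - [0,-5.5,2,-10,-12.5]
    - [0,-7.5,2,-12,-13.5]
    - [0,-10.5,2,-14,-13.5]
    - [0,-13.5,2,-16,-13.5]

```text
time: 39.6
ee_pos: [0.5583, -0.1932, 0.1414]
tcp_rot: [-180.0, -0.0, -36.5]
wrist_force: [2.4, 3.0, 2.5]
opening: 0.0856
```

```bash
python3 look.py 27 14.0 14.1 14.2 14.3
```

```text
39.6 [ 0.5583 -0.1932  0.1414] [-180.    -0.   -36.5] [2.4 3.  2.5] [-19.  10.   5.  86.   0. 107.]
14.0 [[442.0, 468.0]] [[475.0, 315.0]]
14.1 [[425.0, 467.0]] [[463.0, 318.0]]
14.2 [[409.0, 464.0]] [[451.0, 320.0]]
14.3 [[393.0, 460.0]] [[438.0, 321.0]]
14.0 [[401.0, 399.0]] [[376.0, 347.0]]
14.1 [[400.0, 408.0]] [[376.0, 356.0]]
14.2 [[399.0, 417.0]] [[375.0, 365.0]]
14.3 [[396.0, 426.0]] [[372.0, 374.0]]
14.0 [[282.0, 358.0]] [[239.0, 405.0]]
14.1 [[287.0, 362.0]] [[244.0, 410.0]]
14.2 [[292.0, 367.0]] [[249.0, 415.0]]
14.3 [[297.0, 373.0]] [[254.0, 420.0]]
```

View pics/w27.png

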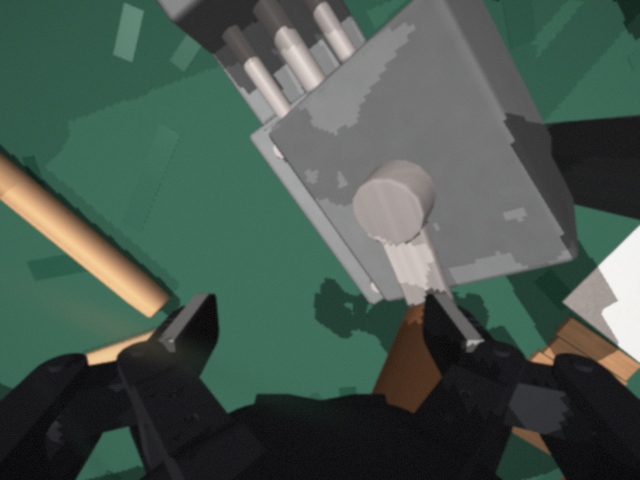

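View pics/s27.png

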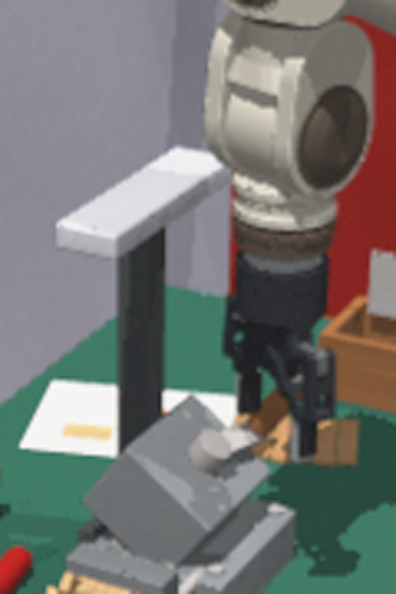

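>>> send_rows:
  targets:
    - [0,3,4,0,0]
    - [0,3,5,40,0]
    - [0,3,5,80,6]
    - [0,3,0,85,17]
    - [0,3,-10,85,27]
    - [0,3,-20,85,38]
    - [0,5,-30,85,48]
    - [0,10,-35,85,59]
    - [0,15,-40,85,69]
    - [0,20.5,-43,85,80]

```text
time: 41.0
ee_pos: [0.579, -0.2364, 0.2257]
tcp_rot: [-180.0, 0.1, 43.6]
wrist_force: [0.0, 0.0, 0.5]
opening: 0.0855
```

>>> send_rows:
  targets:
    - [0,0,0,0,10]
    - [0,3,0,0,20]
    - [0,5,0,0,30]
    - [0,5,0,0,40]
    - [0,5,0,0,45]
    - [0,5,0,0,45]
    - [0,5,0,0,45]

```text
time: 41.88
ee_pos: [0.5839, -0.2361, 0.226]
tcp_rot: [-180.0, 0.0, 88.1]
wrist_force: [-0.1, -0.3, -0.5]
opening: 0.0853
```

```bash
python3 look.py 28 14.1 14.2 14.3 14.4
```

```text
41.875 [ 0.5839 -0.2361  0.226 ] [-180.     0.    88.1] [-0.1 -0.3 -0.5] [-22.  16.  23.  96.  -0. -20.]
14.1 [[317.0, 247.0]] [[319.0, 277.0]]
14.2 [[317.0, 236.0]] [[319.0, 269.0]]
14.3 [[319.0, 225.0]] [[320.0, 260.0]]
14.4 [[321.0, 215.0]] [[321.0, 253.0]]
14.1 [[400.0, 408.0]] [[376.0, 356.0]]
14.2 [[399.0, 417.0]] [[375.0, 365.0]]
14.3 [[396.0, 426.0]] [[372.0, 374.0]]
14.4 [[393.0, 435.0]] [[369.0, 382.0]]
14.1 [[287.0, 362.0]] [[244.0, 410.0]]
14.2 [[292.0, 367.0]] [[249.0, 415.0]]
14.3 [[297.0, 373.0]] [[254.0, 420.0]]
14.4 [[302.0, 378.0]] [[258.0, 425.0]]
```

View pics/w28.png

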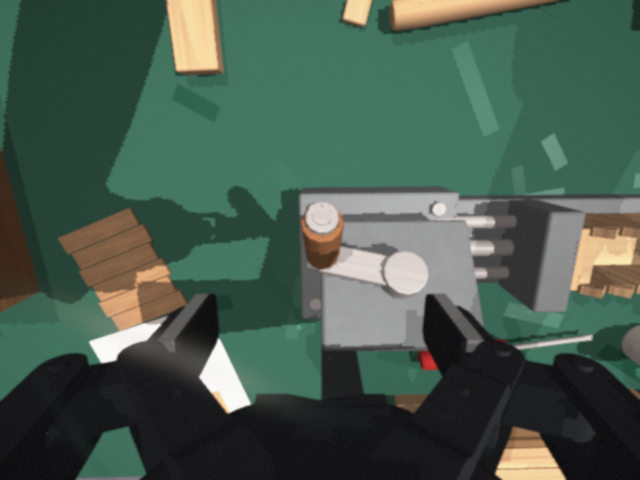

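>>> send_rows:
  targets:
    - [0,-5,0.5,-30,0]
    - [0,-5,0.5,-60,0]
    - [0,-6,0.5,-82,0]
    - [0,-6,0.5,-82,0]
    - [1,-6,0.5,-82,0]
    - [1,-6,0.5,-82,0]
    - [1,-6,0.5,-82,0]
    - [1,-6,0.5,-82,0]
    - [1,-6,0.5,-82,0]
  squeeze: 30

```text
time: 43.15
ee_pos: [0.5781, -0.2352, 0.145]
tcp_rot: [180.0, -0.0, 88.3]
wrist_force: [-0.6, 4.5, 5.0]
opening: 0.0232
```

>>> send_rows:
  targets:
    - [1,-3.5,1.5,-3.5,0]
    - [1,-7.5,3,-6.5,0]
    - [1,-11.5,5,-9.5,0]
    - [1,-15.5,7.5,-12,0]
    - [1,-19,10.5,-14,0]
    - [1,-22.5,13.5,-16.5,0]
    - [1,-25.5,17.5,-18.5,0]
    - [1,-28,21.5,-20.5,0]
    - [1,-30.5,25.5,-22.5,0]
    - [1,-33,30,-24,0]

```text
time: 44.4
ee_pos: [0.547, -0.2056, 0.1225]
tcp_rot: [179.6, 0.0, 88.3]
wrist_force: [6.9, 3.3, 10.6]
opening: 0.0228
```

```bash
python3 look.py 29 15.1 15.2 15.3
```

```text
44.4 [ 0.547  -0.2056  0.1225] [179.6   0.   88.3] [ 6.9  3.3 10.6] [-21.   9.   2.  83.   0. -19.]
15.1 [[301.0, 303.0]] [[309.0, 324.0]]
15.2 [[318.0, 293.0]] [[320.0, 317.0]]
15.3 [[335.0, 284.0]] [[331.0, 312.0]]
15.1 [[345.0, 485.0]] [[324.0, 430.0]]
15.2 [[335.0, 489.0]] [[315.0, 434.0]]
15.3 [[326.0, 493.0]] [[306.0, 438.0]]
15.1 [[319.0, 417.0]] [[275.0, 464.0]]
15.2 [[319.0, 422.0]] [[275.0, 469.0]]
15.3 [[319.0, 427.0]] [[274.0, 474.0]]
```

View pics/w29.png

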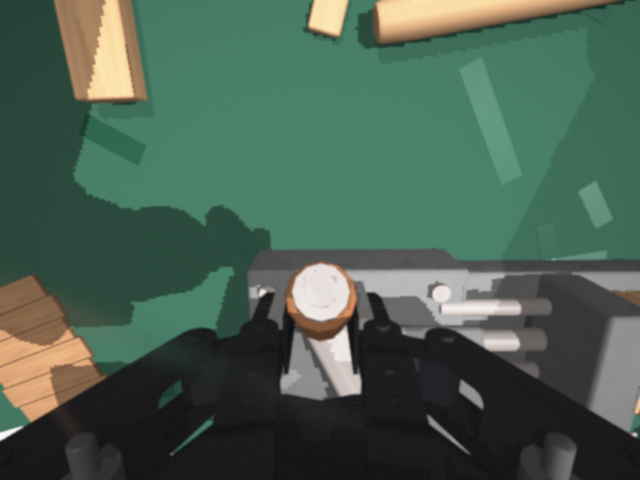

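>>> send_rows:
  targets:
    - [1,-1.5,5,-1,0]
    - [1,-3,10,-2,0]
    - [1,-4,15,-3,0]
    - [1,-5,20.5,-3.5,0]
    - [1,-5.5,26,-4,0]
    - [1,-5.5,31.5,-4,0]
    - [1,-5,36.5,-4,0]
    - [1,-4.5,42,-3.5,0]
    - [1,-3,47,-2.5,0]
    - [1,-1.5,52,-1.5,0]

```text
time: 45.8
ee_pos: [0.5448, -0.155, 0.1203]
tcp_rot: [179.8, 0.2, 88.2]
wrist_force: [3.2, -6.2, 6.1]
opening: 0.0234
```

```bash
python3 look.py 30 16.0 16.1 16.2
```

```text
45.8 [ 0.5448 -0.155   0.1203] [179.8   0.2  88.2] [ 3.2 -6.2  6.1] [-16.   6.  -1.  83.  -0. -14.]
16.0 [[304.0, 289.0]] [[312.0, 315.0]]
16.1 [[323.0, 295.0]] [[323.0, 319.0]]
16.2 [[341.0, 303.0]] [[334.0, 325.0]]
16.0 [[256.0, 496.0]] [[240.0, 440.0]]
16.1 [[246.0, 493.0]] [[231.0, 437.0]]
16.2 [[238.0, 489.0]] [[223.0, 434.0]]
16.0 [[301.0, 450.0]] [[255.0, 497.0]]
16.1 [[296.0, 451.0]] [[251.0, 498.0]]
16.2 [[291.0, 451.0]] [[246.0, 499.0]]
```

View pics/w30.png

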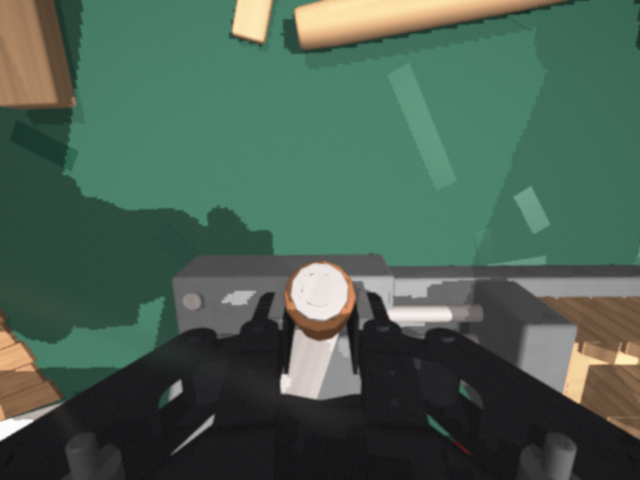

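>>> send_rows:
  targets:
    - [1,2,5,1,0]
    - [1,4,9.5,3,0]
    - [1,7,14,4.5,0]
    - [1,10,18,6.5,0]
    - [1,13,22,8.5,0]
    - [1,13,22,8.5,0]
    - [1,13,22,8.5,0]

```text
time: 46.82
ee_pos: [0.5572, -0.133, 0.1285]
tcp_rot: [179.8, 0.2, 88.2]
wrist_force: [0.6, -4.1, 6.9]
opening: 0.0233
```

```bash
python3 look.py 31 16.4 16.5 16.6 16.7
```

```text
46.825 [ 0.5572 -0.133   0.1285] [179.8   0.2  88.2] [ 0.6 -4.1  6.9] [-13.   7.   1.  84.  -0. -12.]
16.4 [[301.0, 278.0]] [[309.0, 308.0]]
16.5 [[315.0, 291.0]] [[318.0, 317.0]]
16.6 [[328.0, 305.0]] [[326.0, 326.0]]
16.7 [[340.0, 322.0]] [[334.0, 336.0]]
16.4 [[222.0, 479.0]] [[208.0, 424.0]]
16.5 [[215.0, 473.0]] [[201.0, 418.0]]
16.6 [[209.0, 466.0]] [[195.0, 412.0]]
16.7 [[203.0, 459.0]] [[190.0, 405.0]]
16.4 [[280.0, 451.0]] [[235.0, 499.0]]
16.5 [[274.0, 450.0]] [[229.0, 497.0]]
16.6 [[267.0, 448.0]] [[223.0, 496.0]]
16.7 [[261.0, 445.0]] [[216.0, 494.0]]
```

View pics/w31.png

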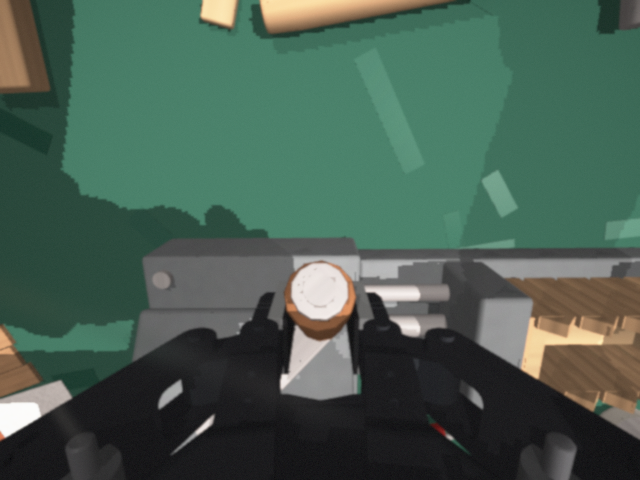

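>>> send_rows:
  targets:
    - [0,0,0,0,0]
    - [0,0,0,0,0]
    - [0,0,0,0,0]
    - [0,0,0,30,0]
    - [0,-10,0,80,0]
    - [0,-20,40,140,0]
    - [0,-20,90,200,0]
    - [0,-20,120,240,0]
    - [0,-20,120,240,0]
    - [0,-20,120,240,0]

```text
time: 48.22
ee_pos: [0.5368, -0.0113, 0.3671]
tcp_rot: [180.0, 0.0, 88.3]
wrist_force: [1.0, 0.4, -0.7]
opening: 0.0853
```

Run:
```python
from h import *
o=bot.get_obs();print(o["time"],o["ee_pos"],o["tcp_rot"],o["qd"].round(1))
px,K,V=cam("wrist");np.savez("w32.npz",K=K,V=V,px=px);cv2.imwrite("pics/w32.png",px[:,:,::-1])
crop(px,180,140,500,340,2.5,"w32c.png")
px,K,V=cam("side");crop(px,250,200,400,350,4,"s32.png")
```

```text
48.225 [ 0.53679294 -0.01133596  0.36711012] [1.79978220e+02 1.06645605e-02 8.83042271e+01] [-1.4  0.4 -3.  -1.  -0.2 -0.5]
```

View pics/w32c.png

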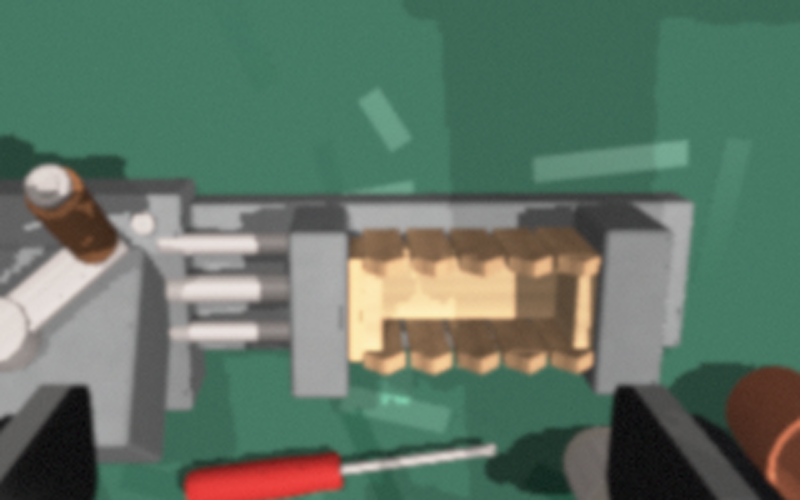

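View pics/s32.png

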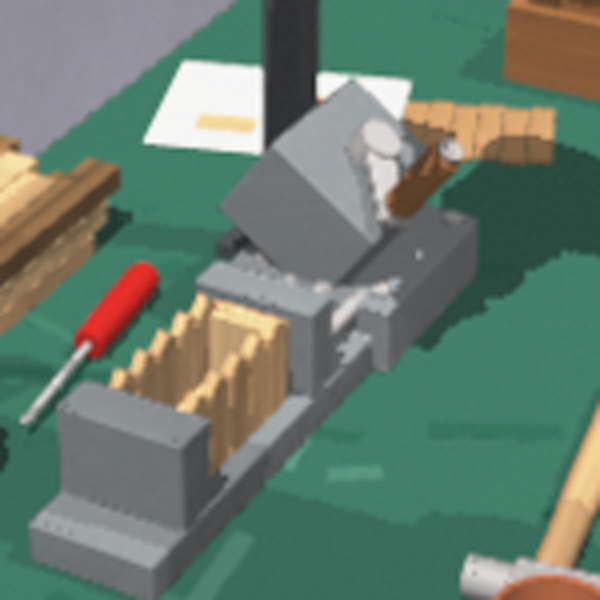

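Run:
```python
from h import *
from plan import *
d=np.load("w32.npz");K,V=d["K"],d["V"]
f=lambda u,v:(180+u/2.5,140+v/2.5)
def pf(q):
    d=q[:2]-p[:2];c,s=np.cos(p[2]),np.sin(p[2]);return np.round([c*d[0]+s*d[1],-s*d[0]+c*d[1]],4)
for n,u,z in [("mov jaw front",(347,233),.095),("mov jaw front",(346,395),.095),("mov back",(292,233),.095),("mov back",(292,396),.095),("fix clamp",(607,233),.095),("fix clamp",(596,390),.095)]:
    print(n,pf(at_z(K,V,f(*u),z)))
for n,u in [("picket NW",(364,262)),("picket SW",(366,362)),("NE",(598,262)),("SE",(592,362))]: print(n,pf(at_z(K,V,f(*u),.092)))
for a in (16.4,16.5,16.6,16.7): print(a,(proj(K,V,w(p,S(a,.037)))[0]-[180,140])*2.5)
```

```text
mov jaw front [-0.0444 -0.0521]
mov jaw front [ 0.0436 -0.0536]
mov back [-0.0446 -0.0795]
mov back [ 0.0439 -0.082 ]
fix clamp [-0.0432  0.0775]
fix clamp [0.042  0.0777]
picket NW [-0.0283 -0.0437]
picket SW [ 0.0263 -0.0429]
NE [-0.0272  0.0749]
SE [0.0274 0.0754]
16.4 [ 32.96643233 175.91746342]
16.5 [ 42.89399464 185.1357978 ]
16.6 [ 51.71009884 195.4179821 ]
16.7 [ 59.32159855 206.68656995]
```

```bash
python3 -c "
from workcell import bot
print(bot.get_obs()['time']);print(bot.job_done())"
```

```text
48.325
the job is handed in; nothing more can be done
None
```

The planter is clamped upright on the bed and I handed the job in at 48.3 s; no verdict came back.

- **Placing:** I took the box farther from the base (0.56 m against 0.48 m) and stood it on the bed about 7 mm short of the fixed jaw. I let go of it before touching the crank.
- **Cranking:** I turned the crank clockwise only, from about 4.9 to 16.5 rad. On the robot side the gripper held the sleeve. Under the lamp bar, where an upright tool does not fit, I pushed the sleeve round with the side of one open finger. The final clamping was done with the sleeve gripped.
- **Slip:** One push slipped off the sleeve at about 11 rad and the crank stayed still. I gripped the sleeve again a little further on and continued.
- **Last checks:** The planter is square and its +y end meets the fixed jaw, with its centre at about y = +16 mm and x within 1 mm.
    - **Pad:** Pressed in about 8.4 mm by the gap between the jaws, or about 7.5 mm by the crank angle. Both are within 4 to 12 mm, and the 1 mm difference is camera error.
    - **Robot and bystanders:** The gripper is open and well clear. I saw no bystander move in the last pictures, but did not measure them all one by one.

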